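# Lock the seed sieve into its bayonet stand

## Task

Pick up the small seed sieve by its wooden handle and hang it in the green stand: lower its two yellow lugs through the two gaps between the hooks until they rest on the ledge, then, pressing lightly, turn it clockwise (seen from above) under the hooks until both lugs drop fully into the locking notches, and let go. Go gently, by feel: never press or twist the sieve hard against the stand (keep under about 2 kg of force). Leave the mug, the pot of labels and the seed tray where they are.

Things in the scene. Friction and masses are not known exactly. Their poses are not given: they have to be found in the camera images.
- sieve: loose upright seed sieve, 0.25 to 0.5 kg: round steel frame 90 mm across, 60 mm high, mesh at the bottom. Origin: centre of its underside, z up. Two yellow lugs stick out along +y and -y to 66 mm from the axis, each 12 mm wide (along x) and 12 mm thick (45 to 57 mm above the origin). Turned by half a turn it is the same
- sieve_grip (a point): middle of the sieve's wooden handle bar, on its axis, 112 mm above its underside. The bar runs along the sieve's x: 84 mm long, 20 mm thick (along y), 24 mm tall (100 to 124 mm above the underside), on two thin uprights at x = +-40 mm; below it free space down to the frame's rim at 60 mm
- sieve_seat (a point): point on the sieve's axis level with the undersides of the two lugs, 45 mm above its underside; axes as sieve
- stand: bayonet stand bolted to the bench: wooden base 170 x 170 x 12 mm, on posts a ring, axis vertical (z up). Origin: on the axis at bench level. Bore 97 mm (3.5 mm clear round the sieve). Two entry gaps open upward at the stand's +y and -y, 22 mm wide. Tops of green hooks and solid quarters: 109 mm high. Fixed and rigid
- stand_seat (a point): point on the stand's axis at the nominal ledge height, 85 mm above the bench; axes as stand. The aluminium ledge on which the lugs land really lies anywhere from 2 mm below to 2 mm above it (not measured) and, rubber-mounted, gives 1 mm per 8 N. Lugs on the ledge: sieve_seat at ledge height; lugs home in the notches: 9 mm lower, some 7 to 12 mm below this point
- hook (a point): mid-underside of one green hook, 103 mm high, 53 mm from the axis (its twin is opposite). From each entry the ledge runs clockwise (from above) under the hook; counter-clockwise is blocked. Lug tips stay visible outside the hook. A dark notch 9 mm deep, some 4 mm wider than the lug, crosses the ledge 0.5 to 1.1 rad clockwise of the entry: not measured, new each time; there the lug can turn no further
- mug: a blue ceramic mug, 80 mm across, 88 mm high, loose; origin under its centre. A bystander.
- pot: a terracotta pot, 76 mm across, holding plant labels that reach about 95 mm high, loose; origin under its centre. A bystander.
- tray: a green plastic seed tray, 100 x 150 mm, 45 mm high, loose; origin under its centre. A bystander.
Things that resemble listed ones, but are neither listed nor needed, are in the scene too. What is shaped like the sieve but purple is not meant.

How it is judged:
By the outcome, as a careful person would: the job done as asked, in the order asked, and still so for the second after the job is handed in, with the robot touching nothing.
It also fails if it takes over 64 s, if anything falls off the work surface, if the arm or the gripper's body presses on something with over 40 N, if the wrist force passes 120 N, or if a joint passes its speed limit or range.

## Robot

A 7-joint arm with a two-finger parallel gripper is mounted at the origin on the work surface. World frame = base frame: x ahead of the robot, y to its left, z up, the work surface at z = 0. Lengths are in m, angles in rad, forces in N, time in s.
With the tool pointing down it reaches from about 0.425 to 0.925 m from the base axis. Payload 6.8 kg.
Tool frame: the origin (TCP) lies at the very end of the fingers, on their centre line; the grasp point (between the pads) lies 19 mm behind it; z points along the fingers, x is the direction in which the jaws open and shut, and the axes are right-handed (so a half turn about z gives the same grasp; the last joint's range is limited). The gripper opens to 85 mm and grips with 20 to 120 N. Pads are 22 mm wide; open, the fingers measure 114 mm over their backs; the gripper's body (76 mm by 85 mm) begins 54 mm behind the grasp point. The pads swing forward as they close: fully open they stand 13 mm farther back than shut.
Start: joints at [-1.323, 0.477, 0.022, 1.555, -0.011, 1.109, -0.083], TCP at [0.235, 0.633, 0.198] pointing down, gripper open.
Joint ranges: [-2.96, 2.96], [-0.34, 2.1], [-1.41, 1.46], [0.24, 2.44], [-1.37, 4.51], [0.17, 1.92], [-2.96, 2.96]. Speed limits (rad/s): [2.39, 2.39, 3.14, 3.14, 3.14, 3.14, 3.14].

## Interface

Orientations are given as a rotation vector (axis times angle).
In Python, from bench import * gives the robot as it stands.
- The arm moves only by the tool servo_tool, never from a script. Its argument "increments" is one flat list of numbers, 7 for each row, row after row: the shift along the tool's x, y, z in mm, then the turn, a rotation vector about the tool's x, y, z in rad, then the finger opening in mm, from 0 to 85.4. In form: [tx, ty, tz, wx, wy, wz, fingers, tx, ty, tz, wx, wy, wz, fingers, ...]. A call has exactly 8 rows; each row shifts and turns the commanded pose from where the row before left it, along the tool's axes as they then stand; what a row does not reach is not made up. A row lasts 1/8 s, in which the tool goes at most 62.5 mm and 10.7 degrees, less where a joint would pass 70% of its speed; a pose out of reach is approached as far as the arm can. A call is refused whole if a number of a shift passes 62.5 or a number of a turn 0.188, either way. A call with a gripper value outside its range is refused whole. The fingers move at their own pace and stop on an object; "squeeze" is the grip in N (left out, the last holds). Time passes only in rows, so rows that do not move let the fingers close, or fill a call up. It gives the time, the measured TCP pose, the force and the opening at its end, in the units of the state.
- get_obs(): the state, without advancing time (a new reading comes with each control period).
- grab_frame(name): name is "scene" or "top" or "wrist"; returns (picture, depth): 480x640x3 uint8, red, green, blue; 480x640 float32, m along the optical axis (not along the pixel's ray), 0 where there is no reading.
- calibration(name): a dict with "fx", "fy", "cx", "cy" (pixels), "k1" (the pictures are not rectified: a ray, as slopes to the right and down, at radius r is drawn at 1 + k1 r^2 times it, then the intrinsics apply), "eye" and "orientation" of the camera in the world; the wrist camera has in their place "T_tool_cam" (4x4, takes a point from camera to tool coordinates, whose origin is the TCP and whose axes are the tool frame's). Camera axes: x right, y up, looking along -z (the intrinsics and any distortion apply to the point x, -y, -z); pixel columns grow to the right and rows downward; lengths in m; the calibration is good to about 2 mm. A picture is of the moment at which its call begins: read the wrist's pose just before it. calibration takes no time and is no camera call.
- hand_in(): hands the job in, once; it reports no verdict.
The state is a dict: "clock": time; "joints": joint angles; "qvel": joint speeds; "tau": joint torques, N m; "tcp_pos": TCP position; "orientation": TCP orientation; "contact_force": force on the tool from outside, world axes, zero at the start; "moment": the same for the moment, N m; "grip_width": finger opening in m.
Only numpy, scipy, OpenCV 4.12 (cv2) and the standard library are available. Lean on these libraries where they do the work, as an engineer would, in place of code of your own. Each camera call takes 0.05 s, during which the arm holds its last target.

## Working session

There is one attempt and no reset: what is moved stays moved. The work goes in short steps, Python scripts to look and compute and a tool call to move; the robot and the scene stay as the last step left them, time stands still between calls to the robot, and variables do not carry over. Pictures are saved under pics/ and viewed, and the job is handed in when it is done.

Besides the shell and the picture viewer there is one more tool, called after "Call:" as name(argument=value, ...) on one line, values as JSON. servo_tool: Moves the arm, as the interface text tells. Its arguments: {"type":"object","properties":{"increments":{"type":"array","items":{"type":"number"}},"squeeze":{"type":"number"}},"required":["increments"]}

```bash
mkdir -p pics; cat > h.py <<'E'
from bench import *
import numpy as np, cv2
from scipy.spatial.transform import Rotation as R
def cam(name,obs=None):
    c=calibration(name)
    if "T_tool_cam" in c:
        T=np.eye(4);T[:3,:3]=R.from_rotvec(obs["orientation"]).as_matrix();T[:3,3]=obs["tcp_pos"]
        return c,T@np.array(c["T_tool_cam"])
    o=np.array(c["orientation"]);T=np.eye(4)
    T[:3,:3]=o if o.shape==(3,3) else R.from_rotvec(o).as_matrix();T[:3,3]=c["eye"];return c,T
def rays(c,T,uv):
    uv=np.asarray(uv,float).reshape(-1,1,2)
    K=np.array([[c["fx"],0,c["cx"]],[0,c["fy"],c["cy"]],[0,0,1]])
    p=cv2.undistortPoints(uv,K,np.array([c["k1"],0,0,0,0])).reshape(-1,2)
    d=np.c_[p[:,0],-p[:,1],-np.ones(len(p))]
    return T[:3,3],d@T[:3,:3].T
def onplane(c,T,uv,z):
    e,d=rays(c,T,uv);return e+d*((z-e[2])/d[:,2])[:,None]
def proj(c,T,P):
    q=(np.atleast_2d(P)-T[:3,3])@T[:3,:3];s=np.c_[q[:,0]/-q[:,2],-q[:,1]/-q[:,2]];r2=(s**2).sum(1)[:,None]
    s=s*(1+c["k1"]*r2);return s*[c["fx"],c["fy"]]+[c["cx"],c["cy"]]
def cloud(c,T,depth):
    v,u=np.mgrid[:480,:640];e,d=rays(c,T,np.c_[u.ravel(),v.ravel()])
    return (e+d*depth.ravel()[:,None]).reshape(480,640,3)
E
python3 - <<'E'
from h import *
o=get_obs();print(o)
for n in("scene","top","wrist"):
    c=calibration(n);print(n,c)
    p,d=grab_frame(n);cv2.imwrite(f"pics/{n}0.png",p[:,:,::-1]);np.savez(f"{n}0.npz",p=p,d=d)
E
```

```text
{'clock': 0.0, 'joints': array([-1.32309805,  0.47777923,  0.02236921,  1.5564478 , -0.01148609,
        1.1093145 , -0.08310898]), 'qvel': array([ 0.00029442,  0.00140805, -0.00067919,  0.000159  , -0.00098924,
        0.00190336, -0.0007093 ]), 'tau': array([-6.25561788e-04, -5.96433735e+01,  1.60685442e+00, -2.81193066e+01,
        1.22657191e-02,  9.22963925e-03, -4.78505427e-06]), 'tcp_pos': array([0.23494125, 0.63209673, 0.19734189]), 'orientation': array([ 2.57854093e+00,  1.79259455e+00, -2.19364824e-03]), 'contact_force': array([ 0.22257414, -0.18976949,  0.21040587]), 'moment': array([ 0.0247244 ,  0.01501792, -0.03097225]), 'grip_width': 0.08563743478052792}
scene {'fx': 459.4062489049585, 'fy': 459.4062489049585, 'cx': 313.92357638233835, 'cy': 234.69772368460283, 'k1': -0.0748219574001786, 'eye': array([1.06928968, 0.22662045, 0.69676783]), 'orientation': array([0.5015379 , 0.73476327, 1.87404477])}
top {'fx': 490.5111313848658, 'fy': 490.5111313848658, 'cx': 309.89655114648747, 'cy': 243.68083644105596, 'k1': -0.09450077366433209, 'eye': array([ 0.40279492, -0.00990545,  1.07055227]), 'orientation': array([ 0.16031822, -0.10890699, -1.57035185])}
wrist {'fx': 340.4516620967202, 'fy': 340.4516620967202, 'cx': 319.29578087274757, 'cy': 233.40022351013832, 'k1': -0.06702278885878332, 'T_tool_cam': array([[ 9.99998360e-01, -6.27343549e-04,  1.69879119e-03,
        -6.63194069e-04],
       [-1.57978403e-04, -9.64723152e-01, -2.63266435e-01,
        -6.69333868e-02],
       [ 1.80402169e-03,  2.63265735e-01, -9.64721669e-01,
        -1.75784606e-01],
       [ 0.00000000e+00,  0.00000000e+00,  0.00000000e+00,
         1.00000000e+00]])}
```

View pics/scene0.png

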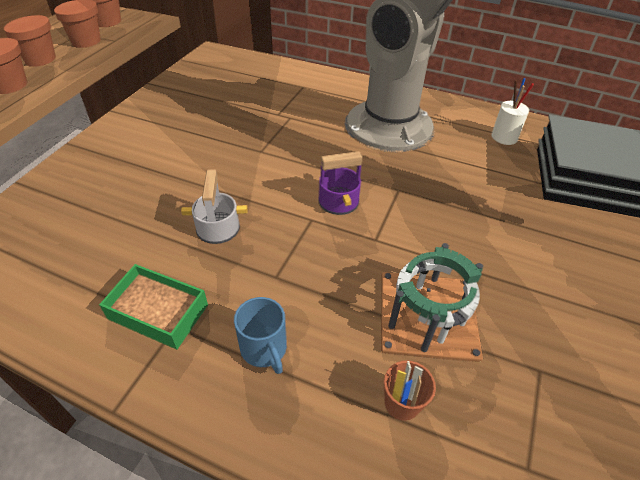

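View pics/top0.png

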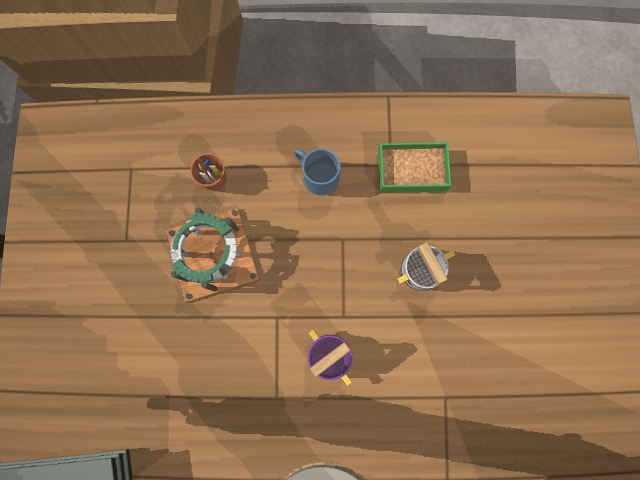

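View pics/wrist0.png

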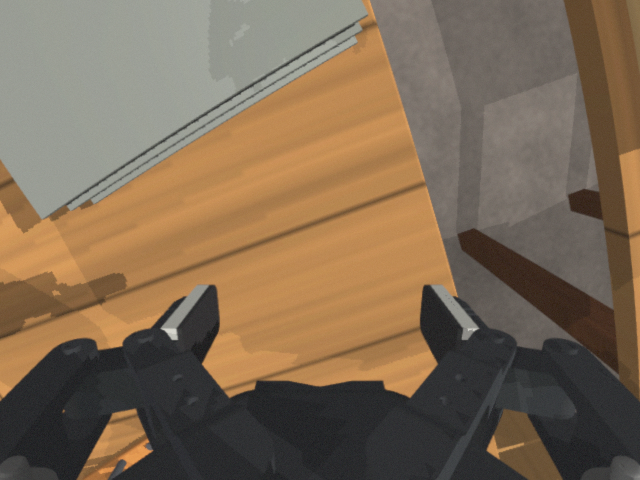

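```bash
python3 - <<'E'
from h import *
f=np.load("top0.npz");p,d=f["p"],f["d"]
a=cv2.resize(p[195:315,150:270],(600,600),interpolation=cv2.INTER_CUBIC)
cv2.imwrite("pics/st.png",a[:,:,::-1])
f=np.load("scene0.npz");p2=f["p"]
a=cv2.resize(p2[230:370,370:500],(560,600),interpolation=cv2.INTER_CUBIC)
cv2.imwrite("pics/st2.png",a[:,:,::-1])
for n in("top","scene"):
    f=np.load(n+"0.npz");p,d=f["p"],f["d"];c,T=cam(n);X=cloud(c,T,d)
    hsv=cv2.cvtColor(p,cv2.COLOR_RGB2HSV)
    m=cv2.inRange(hsv,(22,140,120),(32,255,255))
    k,l,s,ce=cv2.connectedComponentsWithStats(m)
    for i in range(1,k):
        if s[i,4]>8: print(n,"yellow",ce[i],s[i,4],np.median(X[l==i],0))
    # stand top green
    g=cv2.inRange(hsv,(60,60,30),(90,255,255))>0
    g&=(X[...,2]>.09)&(X[...,2]<.125); P=X[g]; print(n,"green",len(P),P.min(0),P.max(0),np.median(P,0))
    w=(X[...,2]>.095)&(X[...,2]<.14)&(X[...,1]<-0.1)&(X[...,1]>-.4); P=X[w]
    print(n,"bar",len(P),P.mean(0) if len(P) else 0, P.min(0),P.max(0))
E
```

```text
top yellow [213.44827586 168.27586207] 29 [0.74017361 0.22928606 0.07838163]
top yellow [402.76470588 278.39215686] 51 [ 0.50480779 -0.1690168   0.05690716]
top yellow [313.25       334.91666667] 36 [0.38934624 0.01703641 0.05863517]
top yellow [346.05769231 379.59615385] 52 [ 0.30039153 -0.04913506  0.05713458]
top green 1162 [0.49347649 0.18496842 0.09571645] [0.63929358 0.29950001 0.11504307] [0.56244755 0.24304353 0.10902428]
top bar 517 [ 0.52829237 -0.21647012  0.12162588] [ 0.48781983 -0.24283764  0.09888807] [ 0.56914455 -0.19242466  0.12886462]
scene yellow [241.16 207.08] 25 [ 0.50261252 -0.16868531  0.05908003]
scene yellow [398.66019417 384.68446602] 206 [0.74281139 0.2310174  0.06223699]
scene green 2131 [0.48996501 0.18400407 0.09001425] [0.64424732 0.30154249 0.11292324] [0.5686474  0.24177289 0.10881842]
scene bar 464 [ 0.53675486 -0.21125863  0.12019684] [ 0.48712907 -0.24347305  0.09506525] [ 0.56902357 -0.19042177  0.12788319]
```

View pics/st.png

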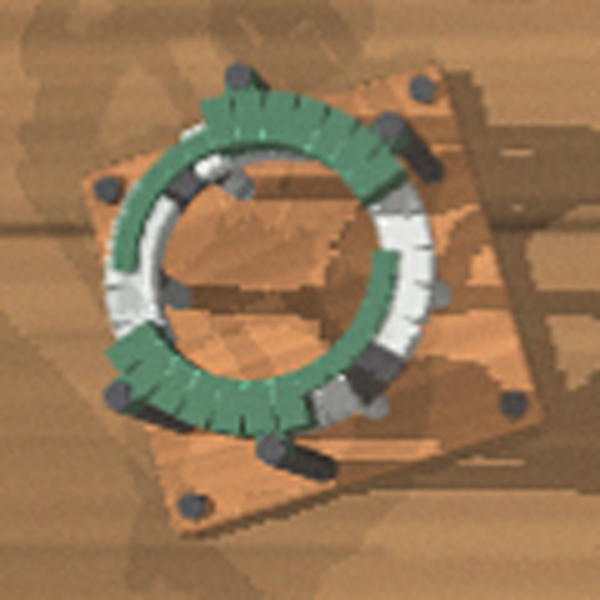

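View pics/st2.png

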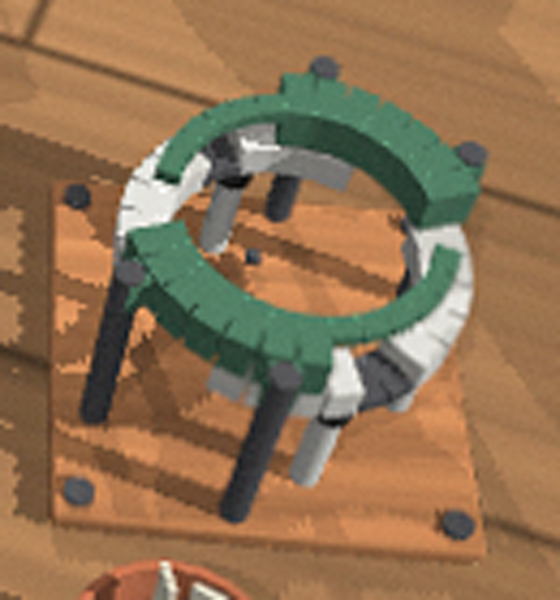

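```bash
cat >> h.py <<'E'
def pose():
    o=get_obs();M=R.from_rotvec(o["orientation"]).as_matrix()
    return o,np.array(o["tcp_pos"]),M
def plan(target,theta_deg,n=8,start=None):
    """rows in tool axes: straight line, tool kept pointing down, x axis at theta"""
    o,p,M=pose()
    th=np.radians(theta_deg);Mt=np.array([[np.cos(th),np.sin(th),0],[np.sin(th),-np.cos(th),0],[0,0,-1]]).T
    Mt=np.column_stack([[np.cos(th),np.sin(th),0],[np.sin(th),-np.cos(th),0],[0,0,-1]])
    w=R.from_matrix(M.T@Mt).as_rotvec();dp=(np.array(target)-p)/n;A=M
    for i in range(n):
        print(np.round(A.T@dp*1000,1),np.round(w/n,4)); A=A@R.from_rotvec(w/n).as_matrix()
def state():
    o,p,M=pose();print("t",round(o["clock"],2),"p",np.round(p,4),"th",np.round(np.degrees(np.arctan2(M[1,0],M[0,0])),2),"tilt",np.round(M[:2,2],4),"F",np.round(o["contact_force"],2),"M",np.round(o["moment"],2),"w",round(o["grip_width"],4),"j7",np.round(o["joints"],2))
E
python3 - <<'E'
from h import *
state();plan([.47,.214,.30],107,8)
E
```

```text
t 0.15 p [0.235  0.6322 0.1975] th 69.61 tilt [-0.0004 -0.0014] F [0.53 0.07 0.37] M [-0.03 -0.01  0.06] w 0.0856 j7 [-1.32  0.48  0.02  1.56 -0.01  1.11 -0.08]
[-38.8  45.7 -12.7] [-0.      0.0002 -0.0816]
[-42.4  42.4 -12.8] [-0.      0.0002 -0.0816]
[-45.7  38.8 -12.8] [-0.      0.0002 -0.0816]
[-48.7  35.  -12.8] [-0.      0.0002 -0.0816]
[-51.4  30.9 -12.8] [-0.      0.0002 -0.0816]
[-53.7  26.6 -12.8] [-0.      0.0002 -0.0816]
[-55.7  22.2 -12.8] [-0.      0.0002 -0.0816]
[-57.3  17.5 -12.8] [-0.      0.0002 -0.0816]
```

Call:
servo_tool(increments=[-30,40,-25,0,0,-0.08,85,-42,43,-18,0,0,-0.08,85,-46,39,-12,0,0,-0.08,85,-49,35,-12,0,0,-0.082,85,-51,31,-12,0,0,-0.082,85,-54,27,-12,0,0,-0.082,85,-56,22,-8,0,0,-0.082,85,-57,18,-4,0,0,-0.082,85])

```text
clock: 1.15
tcp_pos: [0.4687, 0.2222, 0.3018]
orientation: [1.868, 2.525, 0.001]
contact_force: [0.5, -0.0, -0.2]
grip_width: 0.0851
```

```bash
python3 - <<'E'
from h import *
state();o=get_obs()
p,d=grab_frame("wrist");cv2.imwrite("pics/w1.png",p[:,:,::-1]);np.savez("w1.npz",p=p,d=d,tp=o["tcp_pos"],ori=o["orientation"])
E
```

```text
t 1.15 p [0.4687 0.2222 0.3018] th 107.01 tilt [0.0007 0.0006] F [ 0.55 -0.01 -0.25] M [ 0.04 -0.05  0.01] w 0.0851 j7 [-0.7   0.13  0.16  1.8  -0.02  1.22  1.33]
```

View pics/w1.png

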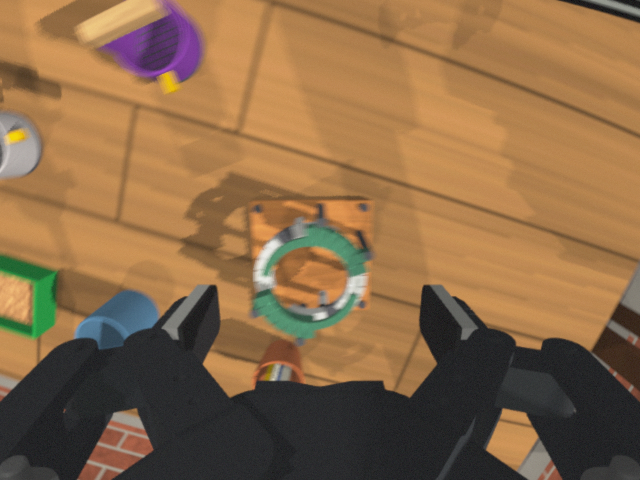

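```bash
cat > m.py <<'E'
from h import *
def stand(p,d,c,T,name,ctr=(0.565,.243)):
    X=cloud(c,T,d);hsv=cv2.cvtColor(p,cv2.COLOR_RGB2HSV)
    g=cv2.inRange(hsv,(60,50,30),(95,255,255))>0
    near=np.hypot(X[...,0]-ctr[0],X[...,1]-ctr[1])<.1
    P=X[g&near]
    print(name,"z hist",np.histogram(P[:,2],np.arange(.09,.12,.002))[0])
    zt=np.percentile(P[:,2],75)
    m=g&near&(abs(X[...,2]-zt)<.003)
    uv=np.argwhere(m)[:,::-1]; Q=onplane(c,T,uv,.109)[:,:2]
    # fit: inner boundary r=48.5 : bin by angle, take inner percentile
    c0=Q.mean(0)
    for it in range(10):
        r=np.hypot(*(Q-c0).T);a=np.arctan2(*(Q-c0).T[::-1])
        b=np.floor((a+np.pi)/(2*np.pi)*48).astype(int);I=[]
        for k in range(48):
            s=b==k
            if s.sum()>=4: j=np.where(s)[0][np.argsort(r[s])[:2]];I.append(Q[j].mean(0))
        I=np.array(I);A=np.c_[2*I,np.ones(len(I))];sol=np.linalg.lstsq(A,(I**2).sum(1),rcond=None)[0];c1=sol[:2]
        R0=np.sqrt(sol[2]+c1@c1)
        if np.hypot(*(c1-c0))<1e-5:break
        c0=c1
    print(name,"zt",zt,"inner fit",c1,R0,"res",np.std(np.hypot(*(I-c1).T)))
    return X,hsv,Q,c1
E
python3 - <<'E'
from m import *
for n in("top","scene","wrist"):
    f=np.load({"wrist":"w1.npz"}.get(n,n+"0.npz"));p,d=f["p"],f["d"]
    c,T=cam(n,dict(tcp_pos=f["tp"],orientation=f["ori"]) if n=="wrist" else None)
    X,hsv,Q,cc=stand(p,d,c,T,n)
    # angular profile of green: radial extents per 7.5deg
    r=np.hypot(*(Q-cc).T)*1000;a=np.degrees(np.arctan2(*(Q-cc).T[::-1]))%360
    for k in range(0,360,6):
        s=(a>=k)&(a<k+6)
        print(k,":",s.sum(),(int(r[s].min()),int(r[s].max())) if s.any() else "",end=" ")
    print()
    # base plate: z~.012
    m=((X[...,2]>.007)&(X[...,2]<.02)&(np.hypot(X[...,0]-cc[0],X[...,1]-cc[1])<.14)).astype(np.uint8)*255
    m=cv2.morphologyEx(m,cv2.MORPH_OPEN,np.ones((3,3)))
    q=onplane(c,T,np.argwhere(m)[:,::-1],.012)[:,:2]
    rect=cv2.minAreaRect((q*1000).astype(np.float32));print("base rect",rect)
E
```

```text
top z hist [  0   2   5  10   9   9  11  65 273 464 304  67   6   0]
top zt 0.11036293644770329 inner fit [0.56508297 0.24227666] 0.04992713465539818 res 0.0004607700835846554
0 : 29 (48, 75) 6 : 26 (49, 72) 12 : 26 (49, 69) 18 : 20 (49, 68) 24 : 10 (50, 57) 30 : 11 (49, 57) 36 : 9 (49, 56) 42 : 10 (49, 56) 48 : 10 (50, 56) 54 : 9 (50, 57) 60 : 10 (50, 57) 66 : 9 (48, 57) 72 : 11 (49, 57) 78 : 9 (49, 57) 84 : 8 (50, 56) 90 : 5 (50, 56) 96 : 0  102 : 0  108 : 0  114 : 0  120 : 24 (48, 67) 126 : 27 (49, 68) 132 : 31 (49, 73) 138 : 29 (49, 70) 144 : 26 (48, 70) 150 : 29 (49, 69) 156 : 29 (50, 69) 162 : 27 (49, 69) 168 : 26 (50, 70) 174 : 28 (49, 69) 180 : 30 (49, 71) 186 : 27 (50, 70) 192 : 29 (49, 70) 198 : 18 (50, 69) 204 : 10 (49, 58) 210 : 11 (49, 57) 216 : 11 (49, 57) 222 : 12 (50, 58) 228 : 10 (49, 57) 234 : 12 (49, 58) 240 : 12 (48, 58) 246 : 12 (48, 57) 252 : 8 (49, 56) 258 : 10 (49, 57) 264 : 7 (50, 56) 270 : 7 (50, 56) 276 : 0  282 : 0  288 : 0  294 : 1 (54, 54) 300 : 22 (49, 68) 306 : 23 (50, 70) 312 : 29 (49, 71) 318 : 23 (50, 69) 324 : 24 (49, 68) 330 : 25 (49, 68) 336 : 25
[... 2076 characters left out ...]
49, 65) 156 : 85 (48, 67) 162 : 86 (48, 67) 168 : 93 (48, 68) 174 : 90 (48, 70) 180 : 106 (47, 70) 186 : 96 (48, 69) 192 : 101 (47, 69) 198 : 63 (47, 68) 204 : 43 (47, 57) 210 : 40 (47, 57) 216 : 37 (48, 57) 222 : 38 (48, 57) 228 : 34 (49, 57) 234 : 28 (49, 56) 240 : 29 (49, 56) 246 : 27 (50, 56) 252 : 24 (51, 56) 258 : 18 (52, 56) 264 : 19 (52, 56) 270 : 14 (52, 56) 276 : 0  282 : 0  288 : 0  294 : 0  300 : 66 (49, 69) 306 : 90 (48, 76) 312 : 111 (47, 76) 318 : 90 (47, 75) 324 : 83 (48, 69) 330 : 80 (47, 69) 336 : 81 (47, 69) 342 : 80 (47, 70) 348 : 79 (48, 70) 354 : 73 (48, 70) 
base rect ((561.1891479492188, 241.70571899414062), (168.02108764648438, 170.33221435546875), 17.03413200378418)
```

```bash
cat >> m.py <<'E'
def sieve(p,d,c,T,name,ctr=(.528,-.216),lift=0.):
    X=cloud(c,T,d)
    m=(abs(X[...,2]-.124-lift)<.006)&(np.hypot(X[...,0]-ctr[0],X[...,1]-ctr[1])<.07)
    uv=np.argwhere(m)[:,::-1]
    if len(uv)<30: print("no bar",len(uv));return
    Q=onplane(c,T,uv,.124+lift)[:,:2]
    r=cv2.minAreaRect((Q*1000).astype(np.float32));b=cv2.boxPoints(r)
    e=b[1]-b[0],b[2]-b[1];L=max(e,key=lambda v:np.hypot(*v))
    print(name,"bar",len(Q),"z",np.median(X[m][:,2]),"mean",Q.mean(0),"rect",np.round(r[0],1),np.round(r[1],1),"bar ang",np.degrees(np.arctan2(L[1],L[0]))%180)
    u,s,v=np.linalg.svd(Q-Q.mean(0),full_matrices=False);print("  pca ang",np.degrees(np.arctan2(v[0,1],v[0,0]))%180,"ext",np.ptp((Q-Q.mean(0))@v.T,axis=0))
    hsv=cv2.cvtColor(p,cv2.COLOR_RGB2HSV)
    y=cv2.inRange(hsv,(20,120,100),(34,255,255));y[np.hypot(X[...,0]-ctr[0],X[...,1]-ctr[1])>.09]=0
    y[abs(X[...,2]-.055-lift)>.015]=0
    k,l,s,ce=cv2.connectedComponentsWithStats(y)
    for i in range(1,k):
        if s[i,4]>5: print("  lug px",ce[i].round(1),s[i,4],"at z.057",onplane(c,T,[ce[i]],.057+lift)[0].round(4), "depth pt",np.median(X[l==i],0).round(4))
    # rim ring z~.06
    rm=(abs(X[...,2]-.06-lift)<.004)&(np.hypot(X[...,0]-ctr[0],X[...,1]-ctr[1])<.055)&(y==0)
    U=np.argwhere(rm)[:,::-1]
    if len(U)>20:
        G=onplane(c,T,U,.06+lift)[:,:2];A=np.c_[2*G,np.ones(len(G))];q=np.linalg.lstsq(A,(G**2).sum(1),rcond=None)[0];print("  rim fit",len(G),q[:2],np.sqrt(q[2]+q[:2]@q[:2]))
E
python3 - <<'E'
from m import *
for n in("top","scene"):
    f=np.load(n+"0.npz");c,T=cam(n);sieve(f["p"],f["d"],c,T,n)
plan([.49,-.20,.30],116,8)
E
```

```text
top bar 441 z 0.12367217249029039 mean [ 0.52876794 -0.21747253] rect [ 528.5 -217.5] [83.8 21.4] bar ang 25.896477
  pca ang 25.763433608679748 ext [0.08378485 0.02147383]
  lug px [449.3 254.3] 51 at z.057 [ 0.5539 -0.2678  0.057 ] depth pt [ 0.5543 -0.2677  0.057 ]
  lug px [402.6 278.6] 60 at z.057 [ 0.5038 -0.1685  0.057 ] depth pt [ 0.5033 -0.169   0.0567]
  rim fit 209 [ 0.52861023 -0.21753149] 0.042718679445785585
scene bar 337 z 0.12506177037177602 mean [ 0.53084016 -0.21509401] rect [ 530.4 -215.3] [89.  21.8] bar ang 26.68052
  pca ang 27.382138958719956 ext [0.08917685 0.02189378]
  lug px [241.4 209. ] 72 at z.057 [ 0.5059 -0.1665  0.057 ] depth pt [ 0.5051 -0.1671  0.0569]
  lug px [186.6 210.8] 73 at z.057 [ 0.5554 -0.2649  0.057 ] depth pt [ 0.5549 -0.2661  0.0573]
  rim fit 304 [ 0.52759314 -0.21711519] 0.04305252890215637
[-50.1 -12.7   0.5] [ 0.0002  0.0005 -0.0205]
[-49.8 -13.8   0.4] [ 0.0002  0.0005 -0.0205]
[-49.5 -14.8   0.4] [ 0.0002  0.0005 -0.0205]
[-49.2 -15.8   0.4] [ 0.0002  0.0005 -0.0205]
[-48.9 -16.8   0.4] [ 0.0002  0.0005 -0.0205]
[-48.5 -17.8   0.4] [ 0.0002  0.0005 -0.0205]
[-48.2 -18.8   0.3] [ 0.0002  0.0005 -0.0205]
[-47.8 -19.8   0.3] [ 0.0002  0.0005 -0.0205]
```

```bash
python3 - <<'E'
from h import *
state();plan([.527,-.217,.235],116.3,9)
E
```

```text
t 1.2 p [0.4732 0.2132 0.3023] th 106.6 tilt [ 0.0034 -0.0031] F [ 3.13 -6.36  0.24] M [-0.49 -0.16 -0.09] w 0.0852 j7 [-0.7   0.13  0.17  1.8  -0.02  1.22  1.34]
[-47.5  -7.9   7.6] [ 0.0002  0.0005 -0.0188]
[-47.3  -8.8   7.6] [ 0.0002  0.0005 -0.0188]
[-47.2  -9.7   7.6] [ 0.0002  0.0005 -0.0188]
[-47.  -10.6   7.6] [ 0.0002  0.0005 -0.0188]
[-46.8 -11.5   7.6] [ 0.0002  0.0005 -0.0188]
[-46.5 -12.4   7.6] [ 0.0002  0.0005 -0.0188]
[-46.3 -13.2   7.5] [ 0.0002  0.0005 -0.0188]
[-46.1 -14.1   7.5] [ 0.0002  0.0005 -0.0188]
[-45.8 -15.    7.5] [ 0.0002  0.0005 -0.0188]
```

Call:
servo_tool(increments=[-61,-10,10,0,0,-0.024,70,-61,-12,10,0,0,-0.024,70,-60,-13,10,0,0,-0.024,70,-60,-14,10,0,0,-0.024,70,-60,-15,10,0,0,-0.024,70,-60,-16,9,0,0,-0.024,70,-59,-18,9,0,0,-0.024,70,0,0,0,0,0,0,70])

```text
clock: 2.2
tcp_pos: [0.5255, -0.2092, 0.2325]
orientation: [-1.665, -2.664, 0.005]
contact_force: [-0.3, 0.5, 0.0]
grip_width: 0.0698
```

```bash
python3 - <<'E'
from m import *
state();o=get_obs()
p,d=grab_frame("wrist");cv2.imwrite("pics/w2.png",p[:,:,::-1]);np.savez("w2.npz",p=p,d=d,tp=o["tcp_pos"],ori=o["orientation"])
c,T=cam("wrist",o);sieve(p,d,c,T,"wrist",ctr=(.5285,-.217));state()
E
```

```text
t 2.2 p [ 0.5255 -0.2092  0.2325] th 115.97 tilt [-0.0019 -0.0026] F [-0.28  0.53  0.  ] M [-0.01  0.01 -0.05] w 0.0698 j7 [-0.12  0.28  0.47  1.81 -0.14  1.09  2.43]
wrist bar 2193 z 0.12394458331630309 mean [ 0.52385089 -0.21957062] rect [ 525. -219.] [83.2 19.8] bar ang 26.864964
  pca ang 26.673926876194585 ext [0.08312575 0.01982128]
  lug px [365.1 203.4] 234 at z.057 [ 0.5004 -0.1693  0.057 ] depth pt [ 0.5005 -0.1692  0.057 ]
  lug px [259.6 204.5] 236 at z.057 [ 0.55  -0.268  0.057] depth pt [ 0.5499 -0.2681  0.0571]
  rim fit 955 [ 0.52535409 -0.21893821] 0.04261222413405421
t 2.25 p [ 0.5262 -0.2058  0.2327] th 116.18 tilt [-0.0016 -0.0006] F [0.98 1.12 0.13] M [ 0.05 -0.01  0.02] w 0.0701 j7 [-0.12  0.28  0.47  1.81 -0.14  1.09  2.43]
```

View pics/w2.png

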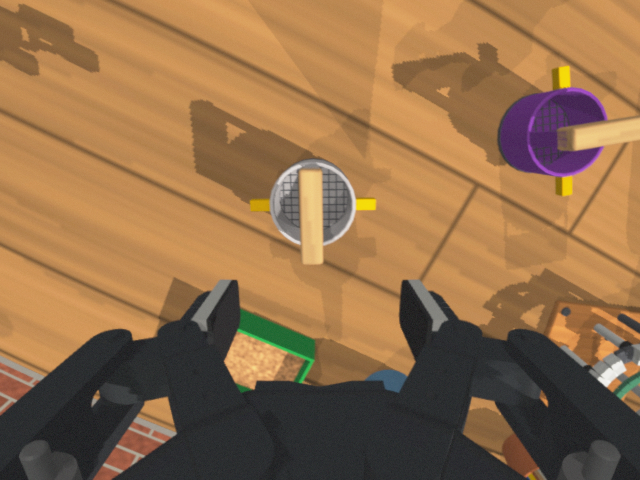

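```bash
python3 - <<'E'
from h import *
state();plan([.527,-.218,.17],116.4,4)
E
```

```text
t 2.25 p [ 0.5262 -0.2058  0.2327] th 116.18 tilt [-0.0016 -0.0006] F [0.98 1.12 0.13] M [ 0.05 -0.01  0.02] w 0.0701 j7 [-0.12  0.28  0.47  1.81 -0.14  1.09  2.43]
[-2.8 -1.1 15.7] [-0.0004 -0.     -0.001 ]
[-2.8 -1.1 15.7] [-0.0004 -0.     -0.001 ]
[-2.8 -1.2 15.7] [-0.0004 -0.     -0.001 ]
[-2.8 -1.2 15.7] [-0.0004 -0.     -0.001 ]
```

Call:
servo_tool(increments=[-2,-1,16,0,0,0,70,-2,-1,16,0,0,0,70,-2,-1,16,0,0,0,70,-2,-1,14,0,0,0,70,0,0,0,0,0,0,70,0,0,0,0,0,0,70,0,0,0,0,0,0,70,0,0,0,0,0,0,70])

```text
clock: 3.25
tcp_pos: [0.5274, -0.2125, 0.1719]
orientation: [1.653, 2.671, 0.001]
contact_force: [-0.1, 0.4, -0.4]
grip_width: 0.0699
```

```bash
python3 - <<'E'
from m import *
state();o=get_obs()
p,d=grab_frame("wrist");cv2.imwrite("pics/w3.png",p[:,:,::-1]);np.savez("w3.npz",p=p,d=d,tp=o["tcp_pos"],ori=o["orientation"])
c,T=cam("wrist",o);sieve(p,d,c,T,"wrist",ctr=(.5285,-.217));state();plan([.527,-.218,.094],116.4,4)
E
```

```text
t 3.25 p [ 0.5274 -0.2125  0.1719] th 116.49 tilt [ 0.001  -0.0001] F [-0.13  0.45 -0.38] M [-0.01  0.02 -0.04] w 0.0699 j7 [-0.08  0.35  0.45  1.87 -0.18  0.96  2.48]
wrist bar 3397 z 0.1240085974849866 mean [ 0.52322987 -0.21983313] rect [ 524.9 -219.2] [82.8 19.5] bar ang 26.837181
  pca ang 26.814432129378446 ext [0.08283436 0.01951623]
  lug px [377.4 214.5] 372 at z.057 [ 0.5002 -0.17    0.057 ] depth pt [ 0.5002 -0.1699  0.0569]
  lug px [250.9 215. ] 347 at z.057 [ 0.5499 -0.2687  0.057 ] depth pt [ 0.5499 -0.2688  0.0571]
  rim fit 1362 [ 0.52540192 -0.21897551] 0.0425850084638926
t 3.3 p [ 0.5273 -0.2124  0.1718] th 116.49 tilt [ 0.0008 -0.0001] F [ 0.13 -0.4  -0.67] M [-0.01  0.01 -0.02] w 0.0696 j7 [-0.08  0.35  0.45  1.87 -0.18  0.96  2.48]
[-1.2 -0.7 19.4] [0.0002 0.0001 0.0004]
[-1.2 -0.7 19.4] [0.0002 0.0001 0.0004]
[-1.2 -0.7 19.4] [0.0002 0.0001 0.0004]
[-1.2 -0.7 19.4] [0.0002 0.0001 0.0004]
```

Call:
servo_tool(increments=[-2,-1,10,0,0,0,60,-2,-1,17,0,0,0,60,-1,-1,17,0,0,0,60,0,0,17,0,0,0,60,0,0,17,0,0,0,60,0,0,0,0,0,0,60,0,0,0,0,0,0,60,0,0,0,0,0,0,60])

```text
clock: 4.3
tcp_pos: [0.5272, -0.2184, 0.0941]
orientation: [1.653, 2.67, 0.001]
contact_force: [-1.1, 0.1, -0.4]
grip_width: 0.0603
```

```bash
python3 - <<'E'
from m import *
state();o=get_obs()
p,d=grab_frame("wrist");cv2.imwrite("pics/w4.png",p[:,:,::-1])
E
```

```text
t 4.3 p [ 0.5272 -0.2184  0.0941] th 116.48 tilt [ 0.0014 -0.0003] F [-1.08  0.12 -0.36] M [ 0.01 -0.    0.04] w 0.0603 j7 [-0.04  0.45  0.41  1.93 -0.25  0.81  2.54]
```

View pics/w4.png

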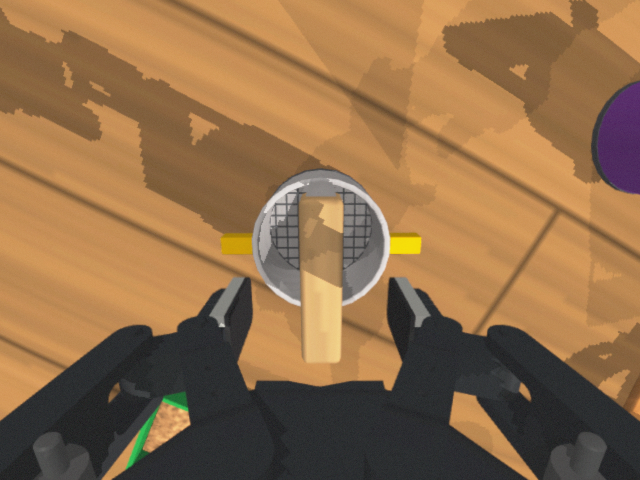

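Call:
servo_tool(increments=[0,0,0,0,0,0,30,0,0,0,0,0,0,22,0,0,0,0,0,0,12,0,0,0,0,0,0,10,0,0,0,0,0,0,10,0,0,-5,0,0,0,10,0,0,-10,0,0,0,10,0,0,-15,0,0,0,10], squeeze=50)

```text
clock: 5.35
tcp_pos: [0.5265, -0.2182, 0.1243]
orientation: [-1.654, -2.671, 0.0]
contact_force: [0.8, 0.1, 0.3]
grip_width: 0.0103
```

```bash
python3 - <<'E'
from m import *
state()
E
```

```text
t 5.35 p [ 0.5265 -0.2182  0.1243] th 116.47 tilt [-0.0002  0.    ] F [0.85 0.09 0.25] M [-0.01 -0.02  0.01] w 0.0103 j7 [-0.05  0.41  0.43  1.91 -0.22  0.87  2.52]
```

```bash
python3 - <<'E'
from m import *
p,d=grab_frame("wrist");cv2.imwrite("pics/w5.png",p[:,:,::-1]);
o=get_obs();np.savez("w5.npz",p=p,d=d,tp=o["tcp_pos"],ori=o["orientation"]);state()
c,T=cam("wrist",o);sieve(p,d,c,T,"wrist",ctr=(.5285,-.217))
p,d=grab_frame("scene");cv2.imwrite("pics/s5.png",cv2.resize(p[100:300,130:330],(600,600))[:,:,::-1])
E
```

```text
t 5.4 p [ 0.5279 -0.2189  0.1264] th 116.46 tilt [ 0.0033 -0.0008] F [0.34 0.34 1.7 ] M [ 0.    0.01 -0.  ] w 0.0098 j7 [-0.05  0.41  0.43  1.9  -0.22  0.87  2.52]
wrist bar 4368 z 0.1262330279078798 mean [ 0.52116501 -0.22235067] rect [ 526.8 -219.4] [84.6 19.9] bar ang 26.700138
  pca ang 26.329580520734172 ext [0.08462854 0.02008992]
  lug px [244.7 232.6] 496 at z.057 [ 0.5521 -0.2699  0.057 ] depth pt [ 0.5514 -0.2698  0.0594]
  lug px [394.1 232.5] 480 at z.057 [ 0.5021 -0.1699  0.057 ] depth pt [ 0.5018 -0.1704  0.059 ]
  rim fit 1887 [ 0.52727023 -0.2194898 ] 0.04276526864541007
```

View pics/w5.png

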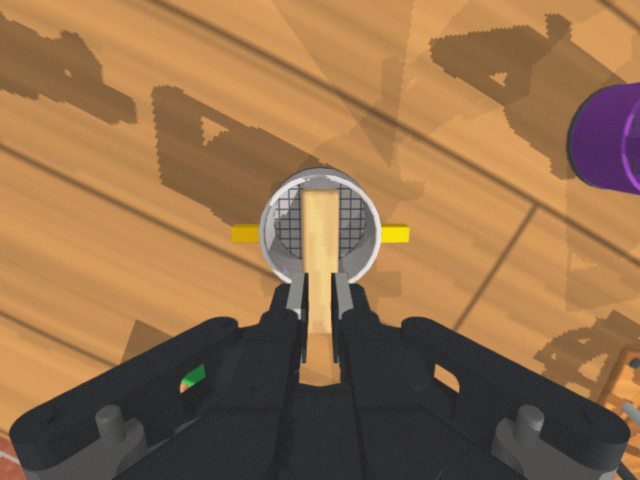

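View pics/s5.png

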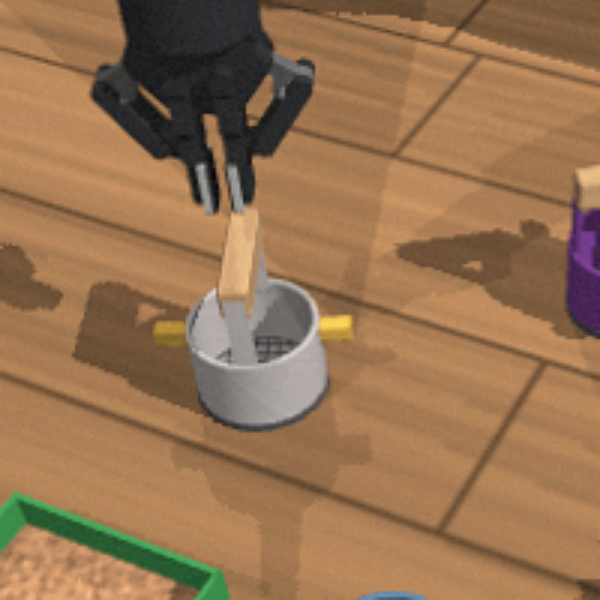

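Call:
servo_tool(increments=[0,0,-8,0,0,0,50,0,0,0,0,0,0,50,0,0,0,0,0,0,50,0,0,0,0,0,0,50,0,0,0,0,0,0,50,0,0,0,0,0,0,50,0,0,0,0,0,0,50,0,0,0,0,0,0,50])

```text
clock: 6.45
tcp_pos: [0.5266, -0.2182, 0.1314]
orientation: [1.654, 2.671, 0.0]
contact_force: [-0.1, 0.4, -0.1]
grip_width: 0.0499
```

```bash
python3 - <<'E'
from m import *
state();o=get_obs()
p,d=grab_frame("wrist");np.savez("w6.npz",p=p,d=d,tp=o["tcp_pos"],ori=o["orientation"])
c,T=cam("wrist",o);sieve(p,d,c,T,"wrist",ctr=(.5285,-.217))
M=R.from_rotvec(o["orientation"]).as_matrix()
for q in([.5252,-.219,.124],[.527,-.2194,.124]): print(M.T@(np.array(q)-o["tcp_pos"])*1000)
E
```

```text
t 6.45 p [ 0.5266 -0.2182  0.1314] th 116.48 tilt [0. 0.] F [-0.07  0.38 -0.07] M [-0.07 -0.04 -0.04] w 0.0499 j7 [-0.06  0.4   0.44  1.9  -0.22  0.88  2.52]
wrist bar 4720 z 0.12399550514837217 mean [ 0.52267107 -0.22018003] rect [ 524.7 -219.2] [82.7 19.7] bar ang 26.972048
  pca ang 26.76520899687649 ext [0.08262814 0.01971344]
  lug px [247.3 230.1] 492 at z.057 [ 0.5496 -0.2686  0.057 ] depth pt [ 0.5497 -0.2687  0.0571]
  lug px [392.1 229.6] 468 at z.057 [ 0.5    -0.1701  0.057 ] depth pt [ 0.4999 -0.1699  0.0569]
  rim fit 1814 [ 0.52537064 -0.21895393] 0.042541560910968765
[-0.05109851 -1.61576505  7.37752016]
[-1.21177821 -0.18299758  7.37758234]
```

Call:
servo_tool(increments=[0,0,13,0,0,0,50,0,0,13,0,0,0,45,0,0,12,0,0,0,40,0,0,0,0,0,0,10,0,0,0,0,0,0,10,0,0,0,0,0,0,10,0,0,0,0,0,0,10,0,0,0,0,0,0,10], squeeze=50)

```text
clock: 7.5
tcp_pos: [0.5267, -0.2182, 0.0936]
orientation: [1.653, 2.671, 0.0]
contact_force: [-0.5, -0.1, 0.2]
grip_width: 0.01
```

```bash
python3 - <<'E'
from m import *
state()
E
```

```text
t 7.5 p [ 0.5267 -0.2182  0.0936] th 116.49 tilt [ 0.0004 -0.    ] F [-0.49 -0.11  0.16] M [-0.03  0.01 -0.02] w 0.01 j7 [-0.04  0.45  0.41  1.93 -0.25  0.81  2.54]
```

```bash
python3 - <<'E'
from m import *
p,d=grab_frame("wrist");cv2.imwrite("pics/w7.png",p[:,:,::-1]);o=get_obs()
c,T=cam("wrist",o);sieve(p,d,c,T,"wrist",ctr=(.5285,-.217))
p,d=grab_frame("scene");cv2.imwrite("pics/s7.png",cv2.resize(p[100:300,130:330],(600,600))[:,:,::-1])
E
```

```text
wrist bar 5441 z 0.12395537531365486 mean [ 0.5177902  -0.22266631] rect [ 524.7 -218.8] [83.9 19.6] bar ang 27.19467
  pca ang 26.27169572309698 ext [0.08381807 0.01964189]
  lug px [404.2 243.6] 661 at z.057 [ 0.4997 -0.1701  0.057 ] depth pt [ 0.4996 -0.1698  0.0568]
  lug px [235.6 244.1] 645 at z.057 [ 0.5492 -0.2687  0.057 ] depth pt [ 0.5495 -0.2688  0.057 ]
  rim fit 2074 [ 0.52518924 -0.21888993] 0.04247485963621886
```

View pics/w7.png

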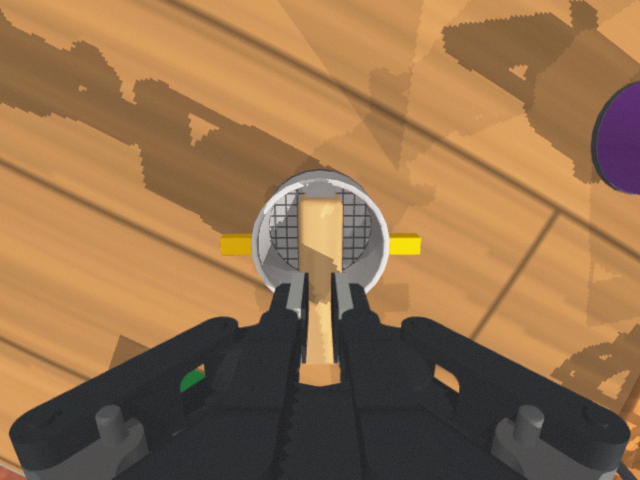

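View pics/s7.png

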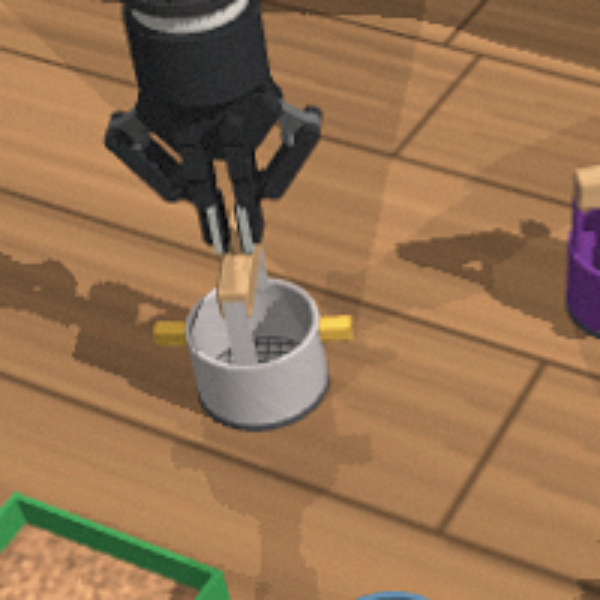

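```bash
python3 - <<'E'
from m import *
p,d=grab_frame("wrist");o=get_obs();c,T=cam("wrist",o);X=cloud(c,T,d)
M=R.from_rotvec(o["orientation"]).as_matrix()
L=(X-o["tcp_pos"])@M*1000
for v in (270,276,285,300,320,340,360):
    for u in (285,293,300,320,338,345,355): print((u,v),L[v,u].round(0),p[v,u],end=" ")
    print()
print(proj(c,T,[o["tcp_pos"]+M@np.array([0,y,0])/1000 for y in(-11,0,11)]),o["grip_width"])
E
```

```text
(285, 270) [-27.  30.  72.] [114 110 109] (293, 270) [-22.  34.  82.] [117 114 113] (300, 270) [ -9. -10. -29.] [141 111  77] (320, 270) [  0. -11. -31.] [164 127  86] (338, 270) [  8. -10. -30.] [226 182 121] (345, 270) [21. 35. 86.] [135 131 129] (355, 270) [27. 30. 73.] [132 130 127] 
(285, 276) [-26.  31.  62.] [127 122 121] (293, 276) [-11. -12. -42.] [135 137 131] (300, 276) [ -8. -12. -42.] [137 137 131] (320, 276) [  0.  -7. -30.] [164 130  88] (338, 276) [  8. -12. -41.] [138 139 133] (345, 276) [ 11. -12. -41.] [139 139 133] (355, 276) [26. 30. 62.] [131 125 126] 
(285, 285) [-15.  -8. -42.] [48 47 51] (293, 285) [-11. -12. -51.] [138 138 132] (300, 285) [ -8. -12. -50.] [138 138 133] (320, 285) [  0.  -3. -31.] [164 129  89] (338, 285) [  7. -12. -51.] [136 135 129] (345, 285) [ 10. -11. -49.] [137 137 131] (355, 285) [ 15.  -8. -41.] [39 42 45] 
(285, 300) [-14.  -8. -55.] [43 46 49] (293, 300) [-10. -12. -64.] [138 137 133] (300, 300) [ -7. -12. -63.] [128 128 124] (320, 300) [  0.   4. -31.] [177 136  92] (338, 300) [  7. -11. -63.] [114 113 109] (345, 300) [  9. -12. -
[... 304 characters left out ...]
0) [ 11. -13. -79.] [43 47 49] 
(285, 340) [ -9. -18. -98.] [39 40 40] (293, 340) [ -8. -13. -92.] [40 41 46] (300, 340) [ -7.  -2. -74.] [32 36 36] (320, 340) [  0.  26. -30.] [219 174 115] (338, 340) [  6.   0. -70.] [47 49 49] (345, 340) [  7. -13. -91.] [45 46 50] (355, 340) [  9. -18. -99.] [41 43 46] 
(285, 360) [  -8.  -18. -108.] [45 46 48] (293, 360) [ -7. -11. -98.] [35 35 40] (300, 360) [ -7.   4. -76.] [91 91 90] (320, 360) [  0.  37. -31.] [218 173 112] (338, 360) [  7.   9. -70.] [83 82 81] (345, 360) [  7.  -9. -95.] [43 41 44] (355, 360) [   8.  -18. -108.] [47 47 51] 
[[319.87594565 248.63593622]
 [319.86348632 267.68410844]
 [319.85119344 286.11448045]] 0.009610751674807873
```

```bash
python3 - <<'E'
from m import *
p,d=grab_frame("scene");o=get_obs();c,T=cam("scene");X=cloud(c,T,d)
M=R.from_rotvec(o["orientation"]).as_matrix()
L=(X-o["tcp_pos"])@M*1000
m=(np.hypot(L[...,0],L[...,1])<45)&(L[...,2]<-33)&(p.max(2)-p.min(2)<30)
m&=(d>0)
print(np.sort(L[m][:,2])[-40:].round(0))
z=L[m];print(z[np.argsort(z[:,2])[-15:]].round(0))
E
```

```text
[-45. -45. -45. -45. -45. -45. -44. -44. -43. -43. -43. -43. -43. -42.
 -42. -42. -42. -42. -41. -41. -41. -41. -41. -41. -40. -40. -40. -40.
 -39. -38. -38. -38. -38. -38. -37. -37. -36. -36. -33. -33.]
[[ -5.   8. -40.]
 [ -7.  11. -40.]
 [ 12.   9. -40.]
 [ 10.  11. -39.]
 [ -6.   9. -38.]
 [ 11.   4. -38.]
 [ -9.   9. -38.]
 [  8.   9. -38.]
 [  6.   9. -38.]
 [ -6. -10. -37.]
 [ 11.   9. -37.]
 [ -6.  -8. -36.]
 [ -6.  -5. -36.]
 [ -6.  -5. -33.]
 [  7.   7. -33.]]
```

Call:
servo_tool(increments=[0,0,0,0,0,0,50,0,0,0,0,0,0,50,0,0,0,0,0,0,50,0,0,0,0,0,0,50,0,0,0,0,0,0,50,0,0,8,0,0,0,50,0,0,8,0,0,0,50,0,0,4,0,0,0,50])

```text
clock: 8.7
tcp_pos: [0.5261, -0.218, 0.0724]
orientation: [-1.653, -2.67, 0.001]
contact_force: [0.5, -0.5, -0.6]
grip_width: 0.0501
```

```bash
python3 - <<'E'
from m import *
state();p,d=grab_frame("wrist");cv2.imwrite("pics/w8.png",p[:,:,::-1]);o=get_obs();c,T=cam("wrist",o);X=cloud(c,T,d)
M=R.from_rotvec(o["orientation"]).as_matrix()
L=(X-o["tcp_pos"])@M*1000
m=(abs(L[...,0])>18)&(abs(L[...,0])<45)&(abs(L[...,1])<14)&(L[...,2]<-10)&(d>0)
z=L[m];print(z[np.argsort(z[:,2])[-200::12]].round(0))
E
```

```text
t 8.7 p [ 0.5261 -0.218   0.0724] th 116.48 tilt [-0.0013  0.0004] F [ 0.52 -0.55 -0.59] M [ 0.02 -0.04 -0.01] w 0.0501 j7 [-0.03  0.48  0.4   1.94 -0.26  0.77  2.56]
[[-25.   3. -41.]
 [-25.   5. -41.]
 [ 25.  -9. -41.]
 [-25.   9. -41.]
 [ 25.  -7. -41.]
 [ 25.  -7. -41.]
 [-25.   0. -40.]
 [-25.   6. -40.]
 [ 25.  10. -40.]
 [-25.   4. -39.]
 [-25.   2. -39.]
 [-25.  -4. -39.]
 [ 25.  -6. -38.]
 [ 25.  -2. -38.]
 [ 25.   3. -37.]
 [ 25.  -4. -37.]
 [-25.  -5. -36.]]
```

View pics/w8.png

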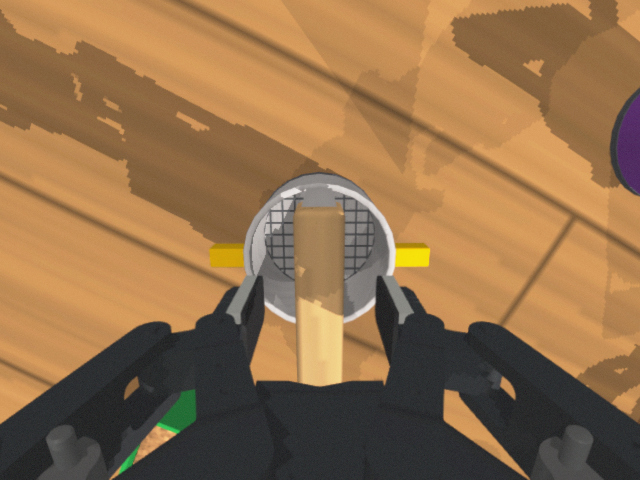

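Call:
servo_tool(increments=[0,0,8,0,0,0,50,0,0,7,0,0,0,50,0,0,0,0,0,0,30,0,0,0,0,0,0,20,0,0,0,0,0,0,12,0,0,0,0,0,0,12,0,0,0,0,0,0,12,0,0,0,0,0,0,12], squeeze=50)

```text
clock: 9.75
tcp_pos: [0.5266, -0.2181, 0.0585]
orientation: [-1.653, -2.671, -0.0]
contact_force: [-0.9, 1.1, 1.2]
grip_width: 0.0194
```

```bash
python3 - <<'E'
from m import *
state()
E
```

```text
t 9.75 p [ 0.5266 -0.2181  0.0585] th 116.49 tilt [0.0001 0.0002] F [-0.92  1.07  1.17] M [0.21 0.16 0.03] w 0.0194 j7 [-0.02  0.5   0.39  1.95 -0.28  0.74  2.57]
```

Call:
servo_tool(increments=[0,0,-4,0,0,0,12,0,0,-10,0,0,0,12,0,0,-20,0,0,0,12,0,0,-30,0,0,0,12,0,0,-35,0,0,0,12,0,0,-30,0,0,0,12,0,0,-16,0,0,0,12,0,0,0,0,0,0,12], squeeze=60)

```text
clock: 10.75
tcp_pos: [0.5271, -0.2185, 0.2042]
orientation: [1.653, 2.67, 0.001]
contact_force: [-0.2, -0.1, -3.6]
grip_width: 0.019
```

```bash
python3 - <<'E'
from m import *
state();plan([.5646,.2422,.205],107.3,9)
p,d=grab_frame("wrist");cv2.imwrite("pics/w9.png",p[:,:,::-1])
E
```

```text
t 10.75 p [ 0.5271 -0.2185  0.2042] th 116.48 tilt [ 0.002  -0.0003] F [-0.17 -0.1  -3.55] M [ 0.03 -0.03 -0.  ] w 0.019 j7 [-0.09  0.32  0.47  1.83 -0.17  1.03  2.48]
[44.  26.6 -0.1] [0.0002 0.0001 0.0178]
[44.4 25.8 -0.1] [0.0002 0.0001 0.0178]
[44.9 25.  -0.1] [0.0002 0.0001 0.0178]
[45.3 24.2 -0.1] [0.0002 0.0001 0.0178]
[45.7 23.4 -0.1] [0.0002 0.0001 0.0178]
[46.1 22.5 -0.1] [0.0002 0.0001 0.0178]
[46.5 21.7 -0.1] [0.0002 0.0001 0.0178]
[46.9 20.9 -0.1] [0.0002 0.0001 0.0178]
[47.3 20.  -0.1] [0.0002 0.0001 0.0178]
```

View pics/w9.png

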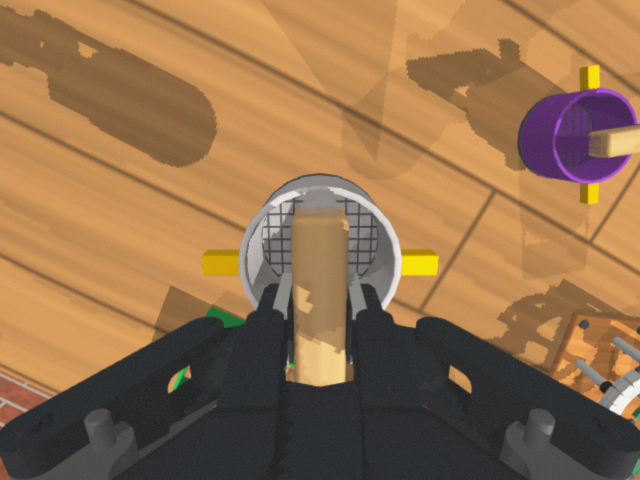

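Call:
servo_tool(increments=[25,16,0,0,0,0.01,12,44,27,0,0,0,0.018,12,50,29,0,0,0,0.02,12,51,28,0,0,0,0.02,12,51,27,0,0,0,0.02,12,51,26,0,0,0,0.02,12,46,21,0,0,0,0.018,12,35,15,0,0,0,0.012,12])

```text
clock: 11.8
tcp_pos: [0.5611, 0.1836, 0.2013]
orientation: [-1.83, -2.551, 0.004]
contact_force: [-0.1, 0.1, -3.7]
grip_width: 0.0192
```

```bash
python3 - <<'E'
from m import *
state();plan([.5646,.2422,.205],107.3,4)
E
```

```text
t 11.8 p [0.5611 0.1836 0.2013] th 108.68 tilt [-0.003  -0.0008] F [-0.12  0.1  -3.69] M [-0.06 -0.05  0.03] w 0.0192 j7 [-0.68  0.35  0.33  1.78 -0.13  1.04  1.59]
[13.6  5.5 -0.9] [-0.0008 -0.      0.006 ]
[13.6  5.4 -0.9] [-0.0008 -0.      0.006 ]
[13.7  5.3 -0.9] [-0.0008 -0.      0.006 ]
[13.7  5.3 -0.9] [-0.0008 -0.      0.006 ]
```

Call:
servo_tool(increments=[22,9,0,0,0,0.01,12,18,7,0,0,0,0.01,12,10,4,0,0,0,0.005,12,5,2,0,0,0,0,12,0,0,0,0,0,0,12,0,0,0,0,0,0,12,0,0,0,0,0,0,12,0,0,0,0,0,0,12])

```text
clock: 12.8
tcp_pos: [0.5664, 0.2398, 0.2035]
orientation: [1.866, 2.527, 0.0]
contact_force: [-0.0, 0.9, -4.1]
grip_width: 0.0191
```

```bash
python3 - <<'E'
from m import *
state();o=get_obs()
for n in("wrist","top","scene"):
    o=get_obs();p,d=grab_frame(n);np.savez(n+"10.npz",p=p,d=d,tp=o["tcp_pos"],ori=o["orientation"]);cv2.imwrite(f"pics/{n}10.png",(p if n!="scene" else cv2.resize(p[130:370,330:560],(575,600)))[:,:,::-1])
state()
E
```

```text
t 12.8 p [0.5664 0.2398 0.2035] th 107.11 tilt [0.0001 0.0001] F [-0.    0.91 -4.14] M [-0.    0.05  0.03] w 0.0191 j7 [-0.74  0.38  0.31  1.72 -0.13  1.06  1.49]
t 12.95 p [0.5663 0.24   0.2034] th 107.13 tilt [0. 0.] F [-0.35  0.08 -3.79] M [-0.02  0.05 -0.03] w 0.019 j7 [-0.74  0.38  0.31  1.72 -0.13  1.06  1.49]
```

View pics/wrist10.png

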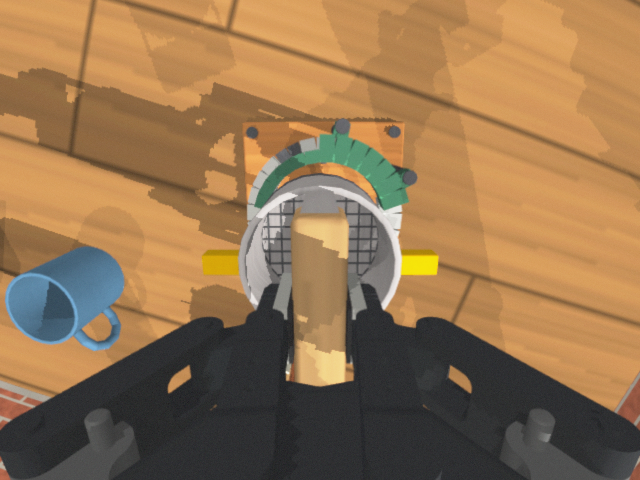

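View pics/scene10.png

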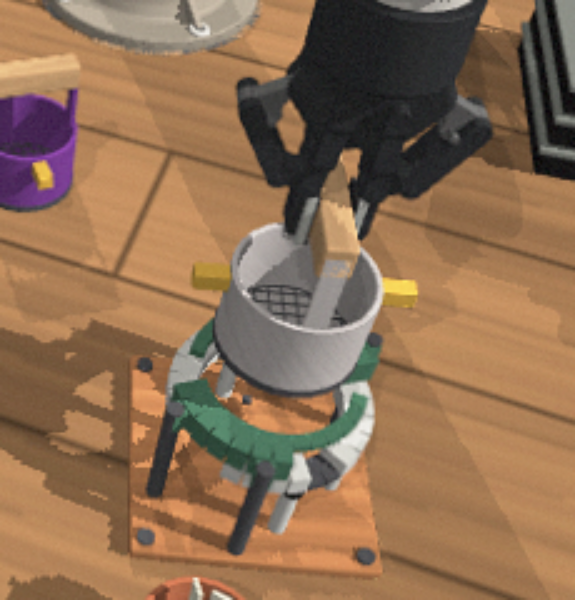

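View pics/top10.png

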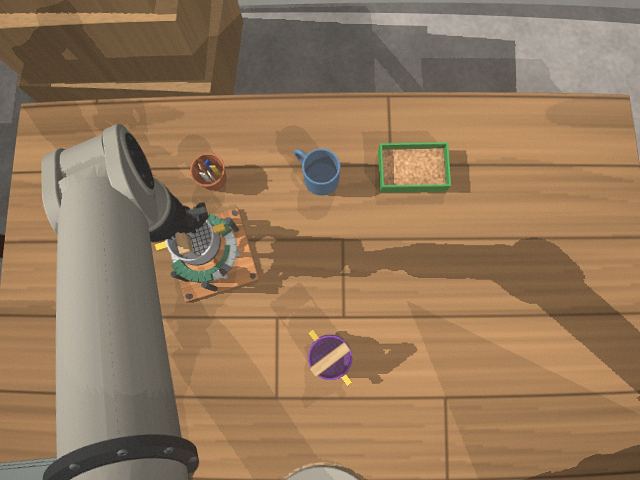

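```bash
cat >> m.py <<'E'
from scipy.optimize import least_squares
def rimlugs(p,d,c,T,lift,ctr,name):
    X=cloud(c,T,d);hsv=cv2.cvtColor(p,cv2.COLOR_RGB2HSV);D=np.hypot(X[...,0]-ctr[0],X[...,1]-ctr[1])
    y=(cv2.inRange(hsv,(20,120,100),(34,255,255))>0)&(D<.085)&(D>.045)&(abs(X[...,2]-.057-lift)<.006)
    k,l,s,ce=cv2.connectedComponentsWithStats(y.astype(np.uint8));L=[]
    for i in range(1,k):
        if s[i,4]>15: q=onplane(c,T,np.argwhere(l==i)[:,::-1],.057+lift)[:,:2];L.append(q.mean(0));print(name,"lug",s[i,4],q.mean(0).round(4))
    if len(L)==2: print("  mid",np.mean(L,0).round(4),"ang",np.degrees(np.arctan2(*(L[1]-L[0])[::-1]))%180)
    rm=(abs(X[...,2]-.06-lift)<.003)&(D<.052)&(D>.038)&~y
    G=onplane(c,T,np.argwhere(rm)[:,::-1],.06+lift)[:,:2]
    f=least_squares(lambda v:np.hypot(*(G-v[:2]).T)-v[2],[*ctr,.043],loss="soft_l1",f_scale=.001);print("  rim",len(G),f.x.round(4))
def arcs(p,d,c,T,ctr,name):
    X=cloud(c,T,d);hsv=cv2.cvtColor(p,cv2.COLOR_RGB2HSV);D=np.hypot(X[...,0]-ctr[0],X[...,1]-ctr[1])
    g=(cv2.inRange(hsv,(60,50,30),(95,255,255))>0)&(abs(X[...,2]-.109)<.003)&(D<.1)
    Q=onplane(c,T,np.argwhere(g)[:,::-1],.109)[:,:2];v=np.array(ctr,float)
    a=np.degrees(np.arctan2(*(Q-v).T[::-1]))%360;r=np.hypot(*(Q-v).T);I=[]
    for k in range(0,360,5):
        s=(a>=k)&(a<k+5)
        if s.sum()>6: I.append((k,r[s].min(),r[s].max(),s.sum()))
    print(name,[(i[0],round(i[1]*1e3,1),round(i[2]*1e3,1)) for i in I]);
    print("  angles sorted edges",np.sort(a)[[0,-1]])
    return Q
E
python3 - <<'E'
from m import *
for n in("wrist","scene"):
    f=np.load(n+"10.npz");o=dict(tcp_pos=f["tp"],orientation=f["ori"]);c,T=cam(n,o)
    rimlugs(f["p"],f["d"],c,T,.2035-.0585,(.5664,.2398),n)
    arcs(f["p"],f["d"],c,T,(.565,.2423),n)
    p=f["p"];X=cloud(c,T,f["d"])
    # bolts on base: dark px at z .01-.03
    m=((p.max(2)<95)&(X[...,2]>.008)&(X[...,2]<.03)&(np.hypot(X[...,0]-.565,X[...,1]-.242)<.125)&(np.hypot(X[...,0]-.565,X[...,1]-.242)>.085)).astype(np.uint8)
    k,l,s,ce=cv2.connectedComponentsWithStats(m)
    for i in range(1,k):
        if s[i,4]>12: print("bolt",s[i],np.median(X[l==i],0).round(4))
E
```

```text
wrist lug 804 [0.5811 0.186 ]
wrist lug 819 [0.5483 0.2918]
  mid [0.5647 0.2389] ang 107.19782442852356
  rim 2588 [0.5651 0.2389 0.0424]
wrist [(120, np.float64(50.1), np.float64(70.3)), (125, np.float64(50.0), np.float64(70.9)), (130, np.float64(50.2), np.float64(74.5)), (135, np.float64(50.5), np.float64(73.5)), (140, np.float64(50.4), np.float64(80.2)), (145, np.float64(50.9), np.float64(71.9)), (150, np.float64(51.0), np.float64(71.7)), (155, np.float64(51.5), np.float64(71.7)), (160, np.float64(51.5), np.float64(71.7)), (165, np.float64(51.6), np.float64(71.7)), (170, np.float64(51.7), np.float64(71.9)), (175, np.float64(51.5), np.float64(72.1)), (180, np.float64(51.6), np.float64(75.8)), (185, np.float64(51.6), np.float64(74.5)), (190, np.float64(51.8), np.float64(77.1)), (195, np.float64(51.7), np.float64(71.5)), (200, np.float64(51.3), np.float64(61.8)), (205, np.float64(51.2), np.float64(60.8)), (210, np.float64(51.3), np.float64(60.7)), (215, np.float64(51.1), np.float64(60.6)), (220, np.float64(51.2), np.float64(60.5)), (225, np.float64(51.0), np.float64(60.2)), (230, np
[... 1919 characters left out ...]
.5), np.float64(69.6)), (305, np.float64(48.3), np.float64(70.2)), (310, np.float64(47.8), np.float64(72.5)), (315, np.float64(48.5), np.float64(79.1)), (320, np.float64(48.2), np.float64(77.7)), (325, np.float64(48.0), np.float64(70.5)), (330, np.float64(46.8), np.float64(70.9)), (335, np.float64(47.5), np.float64(70.4)), (340, np.float64(47.5), np.float64(70.3)), (345, np.float64(47.3), np.float64(70.0)), (350, np.float64(47.3), np.float64(70.0)), (355, np.float64(47.6), np.float64(70.3))]
  angles sorted edges [2.56617384e-01 3.59940066e+02]
bolt [385 273   6   6  31] [0.5158 0.1498 0.0156]
bolt [385 342   6   6  16] [0.6586 0.1956 0.0157]
bolt [472 350   8   6  36] [0.6133 0.3343 0.0154]
```

Call:
servo_tool(increments=[1,-0.5,2,0,0,0,12,1,-0.5,6,0,0,0,12,1,-0.5,8,0,0,0,12,0.6,-0.2,8,0,0,0,12,0,0,3,0,0,0,12,0,0,0,0,0,0,12,0,0,0,0,0,0,12,0,0,0,0,0,0,12])

```text
clock: 13.95
tcp_pos: [0.5639, 0.2431, 0.1767]
orientation: [1.866, 2.527, 0.001]
contact_force: [0.0, 0.6, -2.6]
grip_width: 0.0191
```

```bash
python3 - <<'E'
from m import *
state()
for n in("wrist","scene"):
    o=get_obs();p,d=grab_frame(n);np.savez(n+"11.npz",p=p,d=d,tp=o["tcp_pos"],ori=o["orientation"]);cv2.imwrite(f"pics/{n}11.png",(p if n!="scene" else cv2.resize(p[130:370,330:560],(575,600)))[:,:,::-1])
    c,T=cam(n,o);rimlugs(p,d,c,T,o["tcp_pos"][2]-.0585,tuple(o["tcp_pos"][:2]),n)
    Q=arcs(p,d,c,T,(.565,.2423) if n=="scene" else (.5625,.242),n)
E
```

```text
t 13.95 p [0.5639 0.2431 0.1767] th 107.14 tilt [0.0005 0.0003] F [ 0.05  0.61 -2.64] M [0.03 0.06 0.03] w 0.0191 j7 [-0.74  0.41  0.31  1.75 -0.14  1.01  1.49]
wrist lug 817 [0.5458 0.2951]
wrist lug 815 [0.5785 0.1894]
  mid [0.5622 0.2422] ang 107.19681408548536
  rim 2588 [0.5626 0.2423 0.0424]
wrist [(120, np.float64(48.9), np.float64(69.7)), (125, np.float64(48.7), np.float64(69.7)), (130, np.float64(48.9), np.float64(73.7)), (135, np.float64(48.7), np.float64(79.2)), (140, np.float64(48.9), np.float64(78.0)), (145, np.float64(48.9), np.float64(70.2)), (150, np.float64(49.1), np.float64(69.5)), (155, np.float64(49.2), np.float64(69.5)), (160, np.float64(49.1), np.float64(69.5)), (165, np.float64(49.2), np.float64(69.6)), (170, np.float64(49.0), np.float64(69.5)), (175, np.float64(49.1), np.float64(69.6)), (180, np.float64(48.9), np.float64(73.4)), (185, np.float64(49.0), np.float64(71.9)), (190, np.float64(49.4), np.float64(75.0)), (195, np.float64(48.6), np.float64(69.2)), (200, np.float64(49.0), np.float64(68.6)), (205, np.float64(48.7), np.float64(58.4)), (210, np.float64(49
[... 1873 characters left out ...]
, (265, np.float64(48.8), np.float64(57.7)), (270, np.float64(49.2), np.float64(57.9)), (295, np.float64(48.0), np.float64(66.3)), (300, np.float64(48.5), np.float64(68.9)), (305, np.float64(48.3), np.float64(70.2)), (310, np.float64(47.8), np.float64(72.5)), (315, np.float64(48.5), np.float64(79.1)), (320, np.float64(48.1), np.float64(76.3)), (325, np.float64(48.0), np.float64(69.2)), (330, np.float64(48.1), np.float64(70.5)), (335, np.float64(47.5), np.float64(70.0)), (340, np.float64(47.5), np.float64(69.8)), (345, np.float64(47.3), np.float64(71.0)), (350, np.float64(47.3), np.float64(70.8)), (355, np.float64(47.6), np.float64(70.3))]
  angles sorted edges [1.34871506e-01 3.59940066e+02]
```

View pics/wrist11.png

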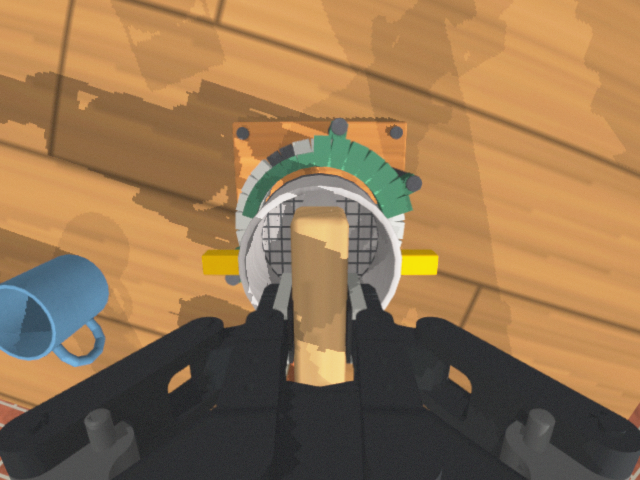

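View pics/scene11.png

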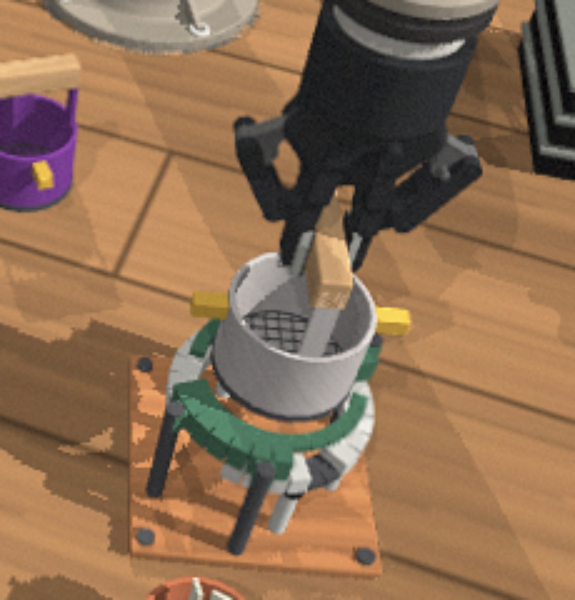

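Call:
servo_tool(increments=[0,0,3,0,0,0,12,0,0,7,0,0,0,12,0,0,7,0,0,0,12,0,0,7,0,0,0,12,0,0,7,0,0,0,12,0,0,7,0,0,0,12,0,0,5,0,0,0,12,0,0,2,0,0,0,12])

```text
clock: 15.05
tcp_pos: [0.5635, 0.243, 0.131]
orientation: [-1.865, -2.528, 0.001]
contact_force: [0.4, -0.1, -3.5]
grip_width: 0.0193
```

```bash
python3 - <<'E'
from m import *
state()
for n in("wrist","scene"):
    o=get_obs();p,d=grab_frame(n);cv2.imwrite(f"pics/{n}12.png",(p if n!="scene" else cv2.resize(p[130:370,330:560],(575,600)))[:,:,::-1])
    c,T=cam(n,o);rimlugs(p,d,c,T,o["tcp_pos"][2]-.0585,tuple(o["tcp_pos"][:2]),n)
state()
E
```

```text
t 15.05 p [0.5635 0.243  0.131 ] th 107.15 tilt [-0.0004 -0.0002] F [ 0.37 -0.15 -3.47] M [-0.03  0.01  0.05] w 0.0193 j7 [-0.73  0.46  0.29  1.79 -0.16  0.92  1.5 ]
wrist lug 822 [0.5454 0.2951]
wrist lug 825 [0.5783 0.1893]
  mid [0.5618 0.2422] ang 107.28255943000063
  rim 2568 [0.5622 0.2422 0.0424]
scene lug 110 [0.583  0.1903]
scene lug 94 [0.5497 0.2961]
  mid [0.5663 0.2432] ang 107.5034018880416
  rim 377 [0.5651 0.2425 0.0428]
t 15.15 p [0.5636 0.2431 0.1313] th 107.14 tilt [-0.0001 -0.0001] F [ 0.65  0.71 -2.99] M [ 0.07  0.01 -0.  ] w 0.0193 j7 [-0.73  0.46  0.29  1.79 -0.16  0.92  1.5 ]
```

View pics/wrist12.png

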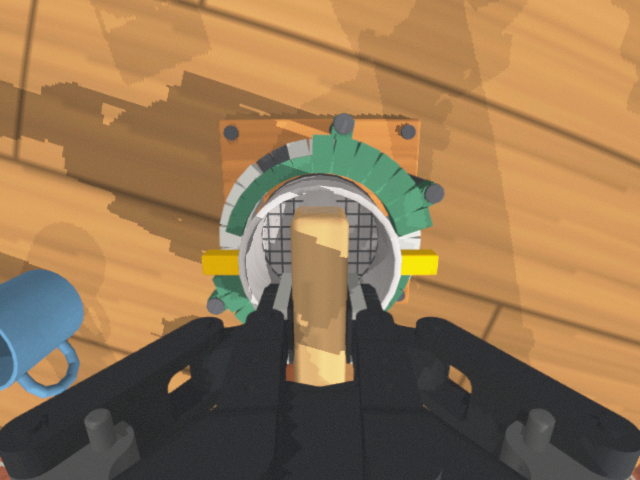

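View pics/scene12.png

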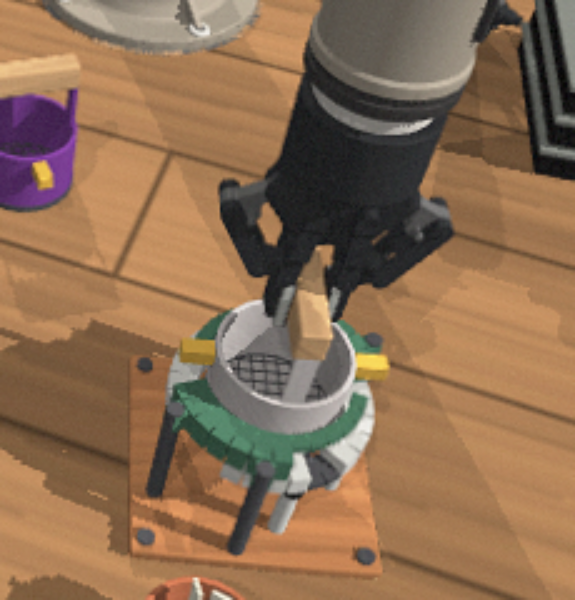

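Call:
servo_tool(increments=[0,0,2,0,0,0,12,0,0,4,0,0,0,12,0,0,4,0,0,0,12,0,0,4,0,0,0,12,0,0,4,0,0,0,12,0,0,4,0,0,0,12,0,0,3,0,0,0,12,0,0,0,0,0,0,12])

```text
clock: 16.15
tcp_pos: [0.5635, 0.243, 0.1061]
orientation: [-1.865, -2.527, 0.001]
contact_force: [-0.2, 0.1, -2.6]
grip_width: 0.0192
```

```bash
python3 - <<'E'
from m import *
state()
for n in("wrist","scene"):
    o=get_obs();p,d=grab_frame(n);cv2.imwrite(f"pics/{n}13.png",(p if n!="scene" else cv2.resize(p[130:370,330:560],(575,600)))[:,:,::-1])
state()
E
```

```text
t 16.15 p [0.5635 0.243  0.1061] th 107.14 tilt [-0.0005 -0.0002] F [-0.22  0.06 -2.59] M [-0.05 -0.02  0.01] w 0.0192 j7 [-0.72  0.49  0.28  1.81 -0.17  0.87  1.51]
t 16.25 p [0.5637 0.2431 0.1064] th 107.14 tilt [0.0001 0.0001] F [-0.01 -0.66 -2.97] M [0.01 0.03 0.01] w 0.019 j7 [-0.72  0.49  0.28  1.81 -0.17  0.87  1.51]
```

View pics/wrist13.png

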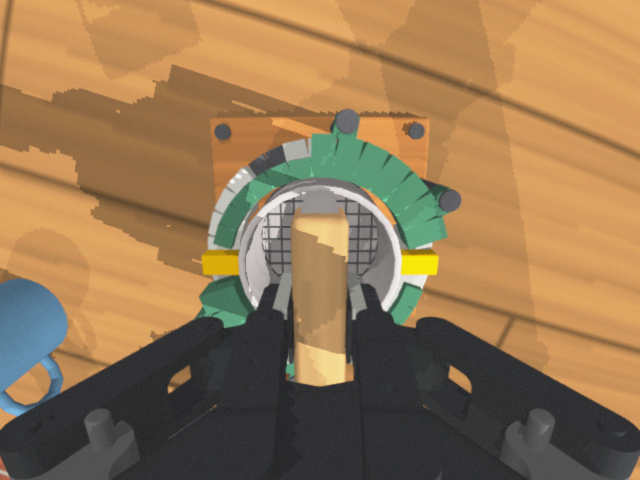

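View pics/scene13.png

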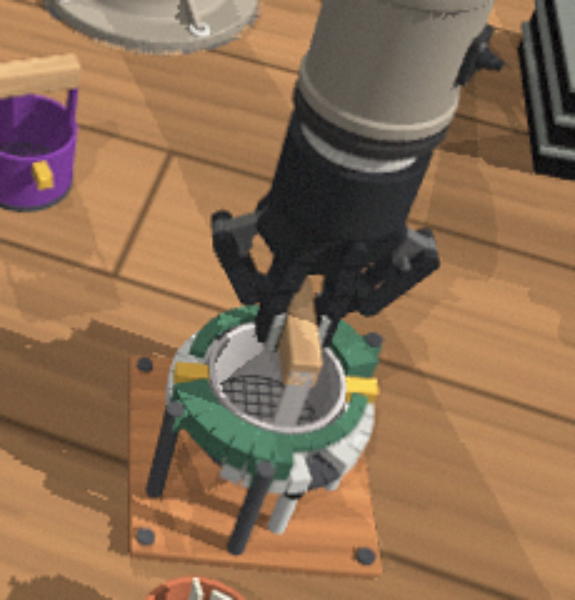

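Call:
servo_tool(increments=[0,0,1,0,0,0,12,0,0,1,0,0,0,12,0,0,1,0,0,0,12,0,0,1,0,0,0,12,0,0,0.7,0,0,0,12,0,0,0.5,0,0,0,12,0,0,0.5,0,0,0,12,0,0,0,0,0,0,12])

```text
clock: 17.25
tcp_pos: [0.5637, 0.2431, 0.1007]
orientation: [-1.866, -2.528, 0.0]
contact_force: [0.1, 0.1, -3.1]
grip_width: 0.0191
```

```bash
python3 -c "
from h import *;state()"
```

```text
t 17.25 p [0.5637 0.2431 0.1007] th 107.14 tilt [-0. -0.] F [ 0.11  0.07 -3.12] M [-0.01  0.03 -0.01] w 0.0191 j7 [-0.72  0.49  0.28  1.81 -0.18  0.86  1.51]
```

Call:
servo_tool(increments=[0,0,0.4,0,0,0,12,0,0,0.4,0,0,0,12,0,0,0.4,0,0,0,12,0,0,0.4,0,0,0,12,0,0,0.4,0,0,0,12,0,0,0,0,0,0,12,0,0,0,0,0,0,12,0,0,0,0,0,0,12])

```text
clock: 18.25
tcp_pos: [0.5638, 0.2432, 0.0989]
orientation: [1.866, 2.528, 0.001]
contact_force: [-1.5, 0.7, 2.6]
grip_width: 0.0195
```

```bash
python3 -c "
from h import *;state()"
```

```text
t 18.25 p [0.5638 0.2432 0.0989] th 107.14 tilt [0.0003 0.0003] F [-1.49  0.65  2.65] M [-0.12  0.4  -0.01] w 0.0195 j7 [-0.72  0.5   0.28  1.81 -0.18  0.86  1.52]
```

Call:
servo_tool(increments=[0,0,0,0,0,0.02,12,0,0,0,0,0,0.04,12,0,0,0,0,0,0.05,12,0,0,0,0,0,0.05,12,0,0,0,0,0,0.05,12,0,0,0,0,0,0.05,12,0,0,0,0,0,0.04,12,0,0,0,0,0,0,12])

```text
clock: 19.25
tcp_pos: [0.5641, 0.2432, 0.0989]
orientation: [2.223, 2.219, 0.001]
contact_force: [0.8, -0.2, 1.8]
grip_width: 0.0191
```

```bash
python3 - <<'E'
from m import *
state()
for n in("wrist","scene"):
    o=get_obs();p,d=grab_frame(n);cv2.imwrite(f"pics/{n}14.png",(p if n!="scene" else cv2.resize(p[130:370,330:560],(575,600)))[:,:,::-1])
    c,T=cam(n,o);rimlugs(p,d,c,T,o["tcp_pos"][2]-.0585,tuple(o["tcp_pos"][:2]),n)
state()
E
```

```text
t 19.25 p [0.5641 0.2432 0.0989] th 89.9 tilt [0.0009 0.0003] F [ 0.79 -0.24  1.83] M [-0.04 -0.12 -0.13] w 0.0191 j7 [-0.77  0.5   0.36  1.81 -0.22  0.86  1.26]
wrist lug 117 [0.5624 0.1785]
wrist lug 215 [0.5624 0.1947]
wrist lug 497 [0.5608 0.2977]
  rim 2695 [0.5632 0.2424 0.0427]
scene lug 88 [0.5676 0.187 ]
scene lug 33 [0.5675 0.3048]
  mid [0.5675 0.2459] ang 90.02964383031811
  rim 228 [0.5636 0.2428 0.0429]
t 19.35 p [0.5641 0.2433 0.0989] th 89.94 tilt [0.0009 0.0005] F [0.9  0.34 2.45] M [-0.06 -0.19 -0.13] w 0.0192 j7 [-0.77  0.5   0.36  1.81 -0.22  0.86  1.26]
```

View pics/wrist14.png

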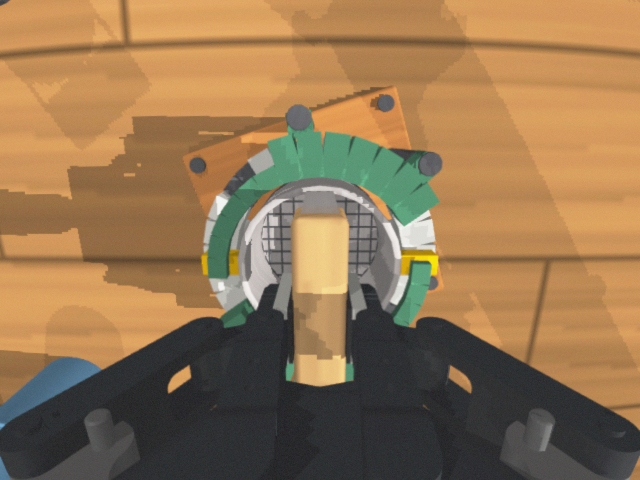

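View pics/scene14.png

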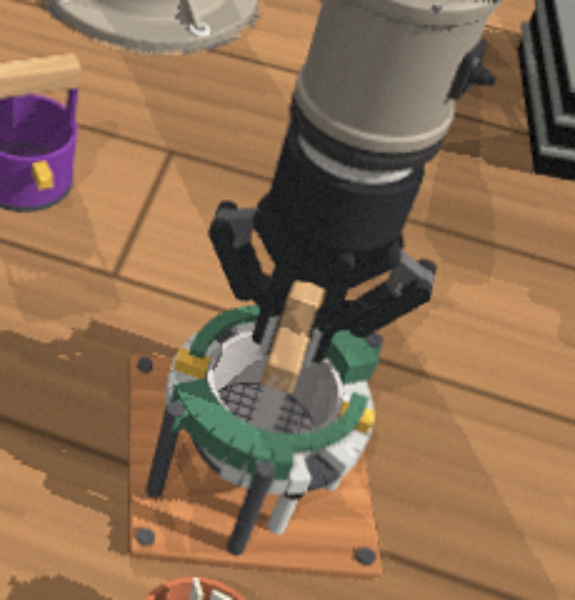

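Call:
servo_tool(increments=[0,0,0,0,0,0.04,12,0,0,0,0,0,0.06,12,0,0,0,0,0,0.06,12,0,0,0,0,0,0.06,12,0,0,0,0,0,0.06,12,0,0,0,0,0,0.05,12,0,0,0,0,0,0.04,12,0,0,0,0,0,0,12])

```text
clock: 20.35
tcp_pos: [0.5636, 0.2431, 0.0987]
orientation: [-2.594, -1.773, 0.0]
contact_force: [-0.6, 0.8, 3.2]
grip_width: 0.0195
```

```bash
python3 - <<'E'
from m import *
state()
for n in("wrist","scene"):
    o=get_obs();p,d=grab_frame(n);cv2.imwrite(f"pics/{n}15.png",(p if n!="scene" else cv2.resize(p[130:370,330:560],(575,600)))[:,:,::-1])
    c,T=cam(n,o);rimlugs(p,d,c,T,o["tcp_pos"][2]-.0585,tuple(o["tcp_pos"][:2]),n)
state()
E
```

```text
t 20.35 p [0.5636 0.2431 0.0987] th 68.71 tilt [-0.0001  0.0001] F [-0.62  0.83  3.15] M [-0.05  0.06 -0.16] w 0.0195 j7 [-0.84  0.52  0.45  1.82 -0.29  0.87  0.94]
wrist lug 121 [0.5391 0.1829]
wrist lug 215 [0.5447 0.1981]
wrist lug 158 [0.5792 0.2872]
wrist lug 126 [0.5852 0.3023]
  rim 2605 [0.5625 0.2425 0.0425]
scene lug 20 [0.5488 0.1971]
scene lug 46 [0.5889 0.2986]
  mid [0.5689 0.2479] ang 68.45548257257433
  rim 239 [0.5631 0.2427 0.0428]
t 20.45 p [0.5636 0.2431 0.0987] th 68.73 tilt [-0.0001  0.0003] F [0.04 0.82 4.16] M [ 0.02  0.16 -0.24] w 0.0193 j7 [-0.84  0.52  0.45  1.82 -0.29  0.87  0.94]
```

View pics/wrist15.png

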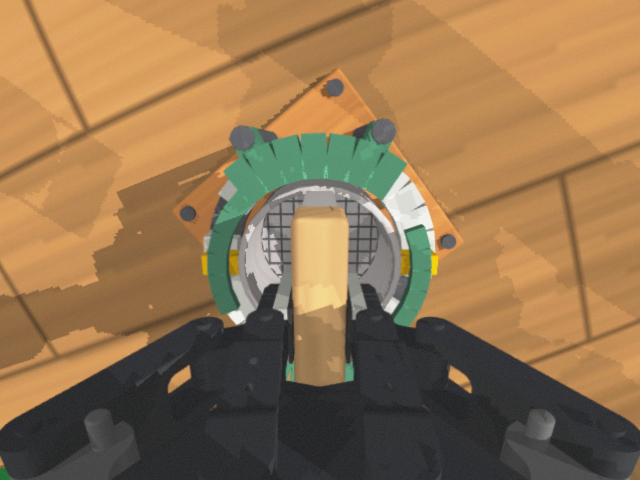

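View pics/scene15.png

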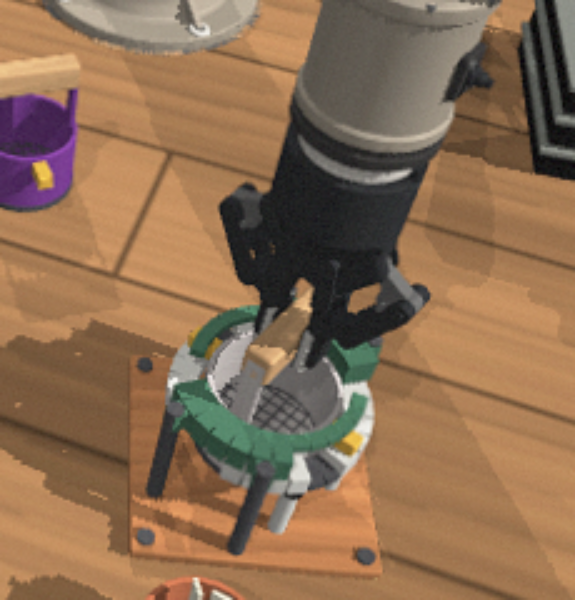

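```bash
python3 - <<'E'
from m import *
for n,ctr in(("top",(.565,.2423)),("scene",(.5648,.2423)),("wrist",(.5625,.242))):
    f=np.load({"wrist":"wrist11.npz"}.get(n,n+"0.npz"));p,d=f["p"],f["d"]
    c,T=cam(n,dict(tcp_pos=f["tp"],orientation=f["ori"]) if n=="wrist" else None)
    X=cloud(c,T,d);r=np.hypot(X[...,0]-ctr[0],X[...,1]-ctr[1])
    m=((p.max(2)<100)&(p.max(2).astype(int)-p.min(2)<25)&(X[...,2]>.068)&(X[...,2]<.095)&(r<.072)&(r>.046)).astype(np.uint8)
    k,l,s,ce=cv2.connectedComponentsWithStats(m)
    for i in range(1,k):
        if s[i,4]>8:
            q=X[l==i];a=np.degrees(np.arctan2(q[:,1]-ctr[1],q[:,0]-ctr[0]))%360
            print(n,s[i,4],"ang med",np.median(a).round(1),np.percentile(a,[5,95]).round(1),"z",np.percentile(q[:,2],[5,50,95]).round(4),"r",np.median(r[l==i]).round(3))
E
```

```text
top 37 ang med 46.2 [39.3 53.6] z [0.0738 0.0773 0.0794] r 0.054
top 80 ang med 225.6 [217.1 234.7] z [0.0732 0.0774 0.0802] r 0.061
scene 67 ang med 222.1 [215.2 230.6] z [0.0731 0.0775 0.0793] r 0.055
scene 18 ang med 177.8 [164.2 188.7] z [0.0859 0.0908 0.094 ] r 0.05
scene 23 ang med 138.5 [125.3 153.7] z [0.0898 0.0921 0.0949] r 0.05
scene 15 ang med 112.4 [107.2 120.9] z [0.0716 0.08   0.0853] r 0.049
scene 9 ang med 330.7 [325.6 333.8] z [0.0897 0.0911 0.0939] r 0.068
scene 118 ang med 48.9 [39.4 56.8] z [0.0743 0.078  0.08  ] r 0.061
scene 30 ang med 352.4 [  1.4 359.6] z [0.0803 0.0918 0.0944] r 0.068
wrist 295 ang med 227.0 [218.2 235.8] z [0.0761 0.0773 0.0785] r 0.063
```

Call:
servo_tool(increments=[0,0,0,0,0,0.03,12,0,0,0,0,0,0.05,12,0,0,0,0,0,0.05,12,0,0,0,0,0,0.05,12,0,0,0,0,0,0.05,12,0,0,0,0,0,0.04,12,0,0,0,0,0,0.03,12,0,0,0,0,0,0,12])

```text
clock: 21.45
tcp_pos: [0.564, 0.2429, 0.0987]
orientation: [2.829, 1.365, 0.001]
contact_force: [0.3, -0.6, 2.8]
grip_width: 0.0194
```

```bash
python3 -c "
from h import *;state()"
```

```text
t 21.45 p [0.564  0.2429 0.0987] th 51.53 tilt [ 0.0005 -0.0002] F [ 0.27 -0.63  2.75] M [-0.21 -0.3   0.11] w 0.0194 j7 [-0.9   0.53  0.53  1.82 -0.34  0.87  0.69]
```

Call:
servo_tool(increments=[0,0,0,0,0,0.01,12,0,0,0,0,0,0.01,12,0,0,0,0,0,0.01,12,0,0,0,0,0,0.01,12,0,0,0,0,0,0.01,12,0,0,0,0,0,0.01,12,0,0,0,0,0,0,12,0,0,0,0,0,0,12])

```text
clock: 22.45
tcp_pos: [0.5626, 0.2432, 0.098]
orientation: [-2.868, -1.281, 0.003]
contact_force: [0.6, 0.5, -3.7]
grip_width: 0.0194
```

```bash
python3 -c "
from h import *;state()"
```

```text
t 22.45 p [0.5626 0.2432 0.098 ] th 48.14 tilt [-0.0019 -0.0003] F [ 0.64  0.48 -3.65] M [-0.01  0.01 -0.03] w 0.0194 j7 [-0.91  0.54  0.54  1.83 -0.35  0.88  0.64]
```

Call:
servo_tool(increments=[0,0,0,0,0,0.01,12,0,0,0.5,0,0,0.005,12,0,0,1,0,0,0,12,0,0,1,0,0,0,12,0,0,1,0,0,0,12,0,0,1,0,0,0,12,0,0,0,0,0,0,12,0,0,0,0,0,0,12])

```text
clock: 23.45
tcp_pos: [0.5637, 0.2431, 0.0942]
orientation: [-2.878, -1.259, -0.0]
contact_force: [-0.2, 0.3, -3.1]
grip_width: 0.0195
```

```bash
python3 -c "
from h import *;state()"
```

```text
t 23.45 p [0.5637 0.2431 0.0942] th 47.26 tilt [0. 0.] F [-0.16  0.29 -3.11] M [ 0.03  0.02 -0.07] w 0.0195 j7 [-0.91  0.54  0.54  1.83 -0.36  0.87  0.63]
```

Free descent in the notch. Continue by feel to the floor.

Call:
servo_tool(increments=[0,0,0.8,0,0,0,12,0,0,0.8,0,0,0,12,0,0,0.6,0,0,0,12,0,0,0.5,0,0,0,12,0,0,0.5,0,0,0,12,0,0,0.4,0,0,0,12,0,0,0,0,0,0,12,0,0,0,0,0,0,12])

```text
clock: 24.45
tcp_pos: [0.5637, 0.2431, 0.0906]
orientation: [-2.878, -1.259, -0.0]
contact_force: [-0.8, 0.5, -3.1]
grip_width: 0.0191
```

```bash
python3 -c "
from h import *;state()"
```

```text
t 24.45 p [0.5637 0.2431 0.0906] th 47.27 tilt [-0.  0.] F [-0.8   0.54 -3.08] M [0.06 0.1  0.  ] w 0.0191 j7 [-0.9   0.55  0.54  1.83 -0.36  0.86  0.63]
```

Call:
servo_tool(increments=[0,0,0.3,0,0,0,12,0,0,0.3,0,0,0,12,0,0,0.3,0,0,0,12,0,0,0.3,0,0,0,12,0,0,0,0,0,0,12,0,0,0,0,0,0,12,0,0,0,0,0,0,12,0,0,0,0,0,0,12])

```text
clock: 25.45
tcp_pos: [0.5638, 0.2431, 0.0896]
orientation: [-2.878, -1.259, -0.0]
contact_force: [-2.8, -0.4, 5.2]
grip_width: 0.0193
```

```bash
python3 - <<'E'
from m import *
state()
for n in("wrist","scene"):
    o=get_obs();p,d=grab_frame(n);cv2.imwrite(f"pics/{n}16.png",(p if n!="scene" else cv2.resize(p[130:370,330:560],(575,600)))[:,:,::-1])
state()
E
```

```text
t 25.45 p [0.5638 0.2431 0.0896] th 47.26 tilt [0.0002 0.0001] F [-2.83 -0.45  5.17] M [-0.22  0.62  0.02] w 0.0193 j7 [-0.9   0.55  0.54  1.83 -0.36  0.86  0.64]
t 25.55 p [0.5638 0.2431 0.0895] th 47.26 tilt [0.0002 0.0002] F [-2.64 -1.08  5.12] M [-0.23  0.67 -0.01] w 0.0193 j7 [-0.9   0.55  0.54  1.83 -0.36  0.86  0.64]
```

View pics/scene16.png

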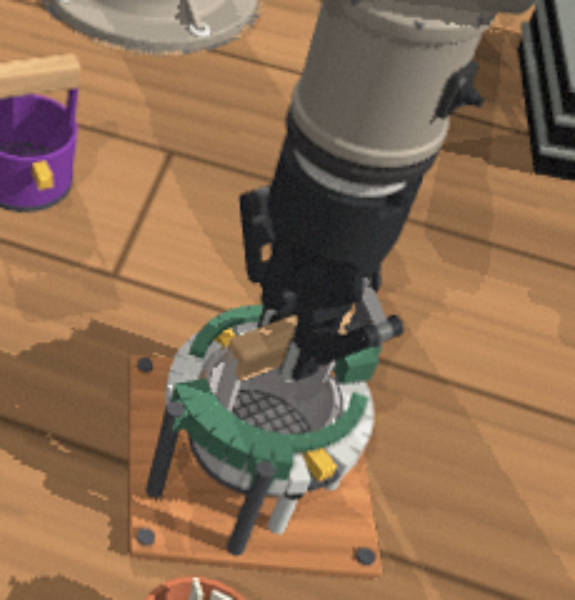

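Call:
servo_tool(increments=[0,0,-0.3,0,0,0,12,0,0,-0.3,0,0,0,12,0,0,0,0,0,0,12,0,0,0,0,0,0,20,0,0,0,0,0,0,22,0,0,0,0,0,0,26,0,0,0,0,0,0,34,0,0,0,0,0,0,45], squeeze=20)

```text
clock: 26.55
tcp_pos: [0.5637, 0.2431, 0.09]
orientation: [2.878, 1.259, 0.0]
contact_force: [-0.2, 1.2, 0.8]
grip_width: 0.045
```

```bash
python3 - <<'E'
from m import *
state()
p,d=grab_frame("wrist");cv2.imwrite(f"pics/wrist17.png",p[:,:,::-1])
E
```

```text
t 26.55 p [0.5637 0.2431 0.09  ] th 47.27 tilt [0.0001 0.    ] F [-0.21  1.22  0.78] M [-0.06 -0.02 -0.03] w 0.045 j7 [-0.9   0.55  0.54  1.83 -0.36  0.86  0.64]
```

View pics/wrist17.png

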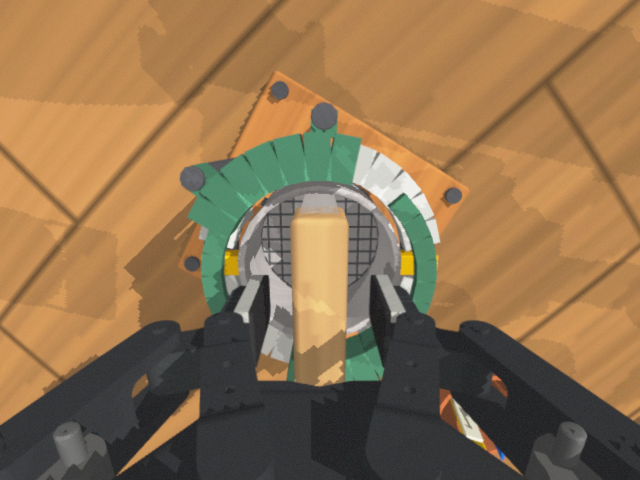

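Released, with the fingers clear of the bar on both sides. Retract upward.

Call:
servo_tool(increments=[0,0,-3,0,0,0,45,0,0,-10,0,0,0,45,0,0,-20,0,0,0,45,0,0,-30,0,0,0,45,0,0,-35,0,0,0,45,0,0,-30,0,0,0,45,0,0,-10,0,0,0,45,0,0,0,0,0,0,45])

```text
clock: 27.6
tcp_pos: [0.5639, 0.2432, 0.2287]
orientation: [-2.878, -1.259, -0.002]
contact_force: [-1.1, 0.1, -0.6]
grip_width: 0.0451
```

```bash
python3 - <<'E'
from m import *
state()
for n in("wrist","scene","top"):
    o=get_obs();p,d=grab_frame(n);cv2.imwrite(f"pics/{n}18.png",(p if n!="scene" else cv2.resize(p[130:370,330:560],(575,600)))[:,:,::-1])
    if n!="top":
        c,T=cam(n,o);X=cloud(c,T,d);D=np.hypot(X[...,0]-.564,X[...,1]-.2425)
        m=(D<.046)&(X[...,2]>.14)&(X[...,2]<.18);print(n,"bar top z",np.percentile(X[m][:,2],[5,25,50,75,95]).round(4),m.sum())
        Q=X[m];A=np.c_[Q[:,:2]-Q[:,:2].mean(0),np.ones(len(Q))];print("plane slopes",np.linalg.lstsq(A,Q[:,2],rcond=None)[0].round(4))
        hsv=cv2.cvtColor(p,cv2.COLOR_RGB2HSV);y=(cv2.inRange(hsv,(20,120,100),(34,255,255))>0)&(D>.045)&(D<.08)
        k,l,s,ce=cv2.connectedComponentsWithStats(y.astype(np.uint8))
        for i in range(1,k):
            if s[i,4]>10: print(" yellow",ce[i].round(),s[i,4],np.median(X[l==i],0).round(4))
E
```

```text
t 27.6 p [0.5639 0.2432 0.2287] th 47.27 tilt [0.001  0.0009] F [-1.09  0.11 -0.61] M [-0.04 -0.02 -0.02] w 0.0451 j7 [-0.97  0.39  0.62  1.71 -0.25  1.12  0.55]
wrist bar top z [0.1537 0.1552 0.1558 0.1563 0.157 ] 2824
plane slopes [ 0.012  -0.0093  0.1556]
 yellow [251. 213.] 41 [0.5189 0.1953 0.0891]
 yellow [268. 213.] 94 [0.5299 0.2077 0.089 ]
 yellow [370. 213.] 69 [0.5953 0.2781 0.0888]
 yellow [386. 213.] 65 [0.6046 0.2893 0.0889]
scene bar top z [0.142  0.1503 0.1555 0.1565 0.1576] 782
plane slopes [-0.2833 -0.2699  0.1531]
 yellow [420. 264.] 32 [0.5298 0.2026 0.0888]
 yellow [458. 315.] 109 [0.6062 0.2845 0.0891]
```

View pics/wrist18.png

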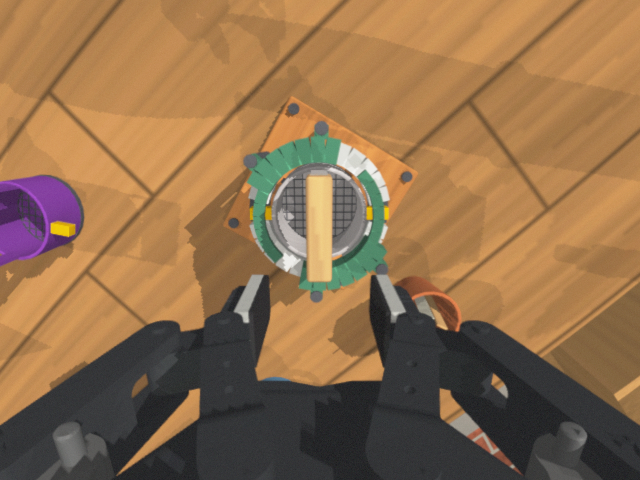

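View pics/scene18.png

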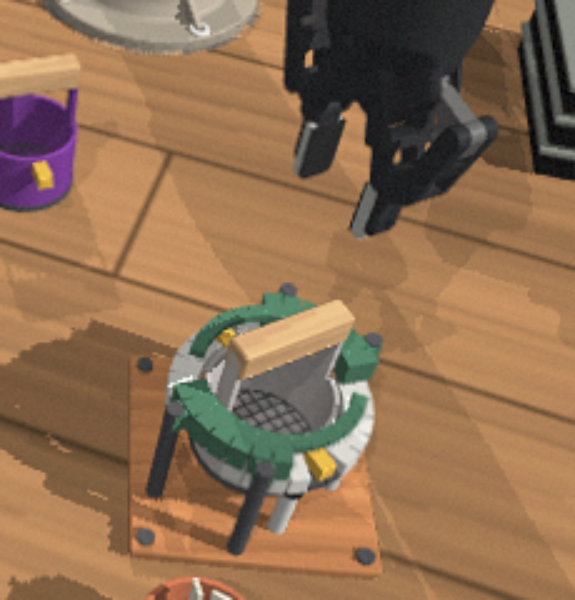

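View pics/top18.png

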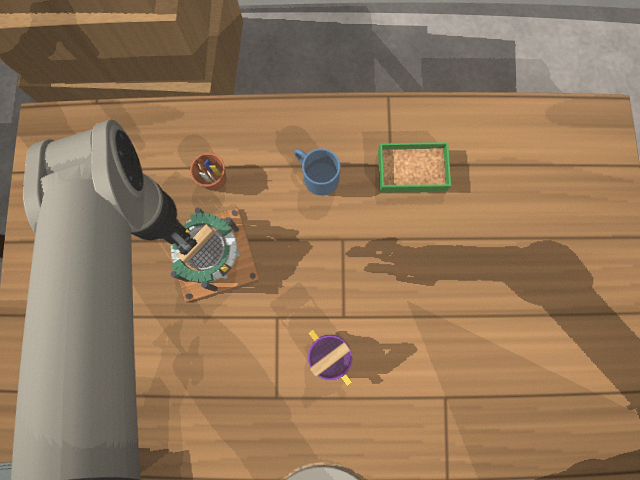

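```bash
python3 -c "
from bench import *
print(hand_in())"
```

```text
the job is handed in; nothing more can be done
None
```

The sieve is hanging in the green stand with both yellow lugs in the locking notches. It is released, the arm is clear, and I have handed the job in at about 27.7 s. The hand-in reports no verdict.

**What I did**
- I gripped the wooden bar and lowered the lugs through the gaps onto the ledge, where I felt about 6 N.
- I then turned the sieve about 60° clockwise, pressing with roughly 5–8 N, until the ledge force vanished at the notches.
- I lowered it to the notch floor, where the force at the wrist shifted by about 8.5 N, eased off and let go. All of these readings were well under 2 kg.

**Last checks**
- The tops of both lugs are level at 89 mm, and the bar top is at 155.7 mm. That puts the lug undersides about 8.3 mm below the nominal ledge height, inside the 7–12 mm range for home.
- The wrist view shows the bar level to about 1°.
- The mug, the pot and the tray look unmoved in the top view.

**What failed or disagreed**
- **Fingertips:** the real fingertips are about 38 mm short of the reported TCP. Because of this my first two closings shut above the bar without touching the sieve. I confirmed the offset in two cameras and corrected the grasp height.
- **Cameras:** the wrist camera differs from the fixed cameras by 2–3 mm, so I aligned the sieve to the stand within each camera separately.
- **Final scene-camera tilt:** the tilt fit from the scene camera was unusable because it mixed in the sides of the bar, so the level check rests on the wrist view alone.

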